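# Test the clock ratchet both ways and bring its wheel to the mark

## Task

Fit the loose holed key over the three studs of the ratchet hub on the clamped clock bridge so that it sits flat, then, with the key, turn the hub anticlockwise by at least an eighth of a turn to check that it spins loose while the big brass wheel stands still. Then turn the key clockwise, so that the ratchet grips and carries the wheel round, until the wheel's red mark points at the dark steel pointer, and let go, leaving the key on its studs. Turn the wheel only through the key, never with the gripper itself, and leave the screwdriver, lens, poising tool and clock weight where they are.

Things in the scene. Friction and masses are not known exactly. Their poses are not given: they have to be found in the camera images.
- key: Loose test key: square aluminium plate 60 x 60 x 10 mm with three 9 mm through holes on a 19 mm radius (one on the key's +x axis, the others 120 degrees apart), and on the plate's middle a blue grip block 12 mm (key x) by 22 mm (key y), standing 32 mm above the plate (top 42 mm above the underside). About 0.12 kg. Origin: centre of the underside; z runs up through the grip. It starts flat on the bench, left or right of the clamp.
- hub_top (a point): Centre of the flat top of the steel ratchet hub, on the turning axis, in the plane where the key's underside rests (studs stand up from here). z points out of the face along the turning axis: it leans 28 degrees from vertical, roughly towards the robot. x points to one stud. The top is 53 mm across; three studs, 6.2 mm thick, 10 mm tall with tapered tips, stand on it on a 19 mm radius, 120 degrees apart, so that the key fits in three ways round. The hub turns with this frame.
- hub_edge (a point): Point on the hub's top, 26 mm from its axis, on the line from the axis through the stud of hub_top's x axis.
- hub (a joint): Turn of the hub, rad, growing clockwise as seen looking down on the face. Loose anticlockwise (light clicks, under 0.03 N m); clockwise it takes up to 20 degrees of play before the pawl catches a tooth, then it drags the wheel along with about 0.12 N m. Key holes on studs add about 5 degrees of play each way.
- wheel_turn (a joint): Turn of the big brass wheel, rad, growing clockwise as seen looking down on the face; 0 when the red mark points at the pointer. It starts at -1.0 to -0.6 and stays where it is left (friction 0.12 N m).
- wheel_disc: The big brass wheel, 100 mm over its teeth and 5 mm thick, below the hub on the same axis, carrying the red mark and the spring pawl. Its upper face lies 13 mm below hub_top. Frame z is the axis; x points to the red mark.
- wheel_mark (a point): Outer end of the red mark (18 x 6 mm) on the wheel's upper face, 47 mm from the axis.
- pointer (a point): Tip of the dark steel pointer fixed to the bridge just outside the wheel's rim, on the high side away from the robot, 51.5 mm from the axis, 10.5 mm below the plane of hub_top.
- clamp: Fixed steel toolmaker's clamp, jaws 150 x 70 mm and 32 mm high, screws 136 mm over all across; origin on the bench under the bridge. It holds the bronze bridge (122 x 50 mm) whose tilted face looks along the clamp's -x; hub_top stands about 110 mm above the bench.
- screwdriver: Bystander: red-handled screwdriver 160 mm long, lying on the bench in front of the clamp; origin at its underside.
- lens: Bystander: amber glass lens, 60 mm across, 13 mm high, flat on the bench; origin at its underside.
- poising_tool: Bystander: brass poising tool, foot 50 x 70 mm, 46 mm high, with two steel edges; origin at its underside. It stands on the other side of the clamp from the key.
- weight: Bystander: tin cuckoo clock weight, 42 mm across, 92 mm high, standing upright; origin at its underside.
Mind the look-alikes: they are no part of the job. There is more than one size of the key; the one meant has the size given above.

How it is judged:
By the outcome, as a careful person would: the job done as asked, in the order asked, and still so for the second after the job is handed in, with the robot touching nothing.
It also fails if it takes over 51 s, if anything falls off the work surface, if the arm or the gripper's body presses on something with over 40 N, if the wrist force passes 120 N, or if a joint passes its speed limit or range.

## Robot

A 6-joint arm with a two-finger parallel gripper is mounted at the origin on the work surface. World frame = base frame: x ahead of the robot, y to its left, z up, the work surface at z = 0. Lengths are in mm, angles in rad, forces in N, time in s.
With the tool pointing down it reaches from about 375 to 925 mm from the base axis. Payload 5.7 kg.
Tool frame: the origin (TCP) lies where the fingers leave the gripper's body, on its centre line; the fingertips stand 73 mm ahead of it and the grasp point (between the pads) lies 54 mm ahead of it (tips_ahead is the z of the fingertips in the tool frame, in mm); z points along the fingers, y is the direction in which the jaws open and shut (so a half turn about z gives the same grasp; the last joint's range is limited). The gripper opens to 85 mm and grips with 20 to 120 N. Pads are 22 mm wide; open, the fingers measure 114 mm over their backs; the gripper's body (76 mm by 85 mm) begins 54 mm behind the grasp point. The pads swing forward as they close: fully open they stand 13 mm farther back than shut.
Start: joints at [-1.297, 0.359, 1.51, -0, 1.272, -0.115], TCP at [227.432, -555.2, 303.867] pointing down, gripper open.
Joint ranges: [-2.97, 2.97], [-1.01, 2.36], [0.21, 2.38], [-0.96, 4.11], [0.2, 2.71], [-2.98, 2.98]. Speed limits (rad/s): [2.39, 2.39, 3.14, 3.14, 3.14, 3.14].

## Interface

Orientations are given as a unit quaternion [x, y, z, w].
In Python, from workcell import * gives the robot as it stands.
- The arm moves only by the shell command python3 -m inch 'ROWS' [OPENING] [FORCE]. ROWS is JSON, a list of rows, each a list of 4 numbers: the shift along the tool's x, y, z in m, then the turn about the tool's z in rad. In form: [[dx, dy, dz, twist], ...]. A call has 1 to 12 rows; each row is the pose to reach, as a shift and turn from the pose measured when the call began, along the tool's axes at that moment; what a row does not reach only later rows make up. A row lasts 1/12 s, in which the tool goes at most 41.7 mm and 7.16 degrees, less where a joint would pass 70% of its speed; a pose out of reach is approached as far as the arm can. A call with a gripper value outside its range is refused whole. OPENING is the closure, from 0 (fully open) to 1 (shut), set as the call begins (- or left out, the last holds). The fingers move at their own pace and stop on an object; FORCE is the grip in N (left out, the last holds). Time passes only in rows, so rows that repeat a pose let the fingers close. It gives the time, the measured TCP pose, the force and the opening at its end, in the units of the state.
- get_state(): the state, without advancing time (a new reading comes with each control period).
- grab_frame(name): name is "scene" or "top" or "wrist"; returns the picture (384x512x3 uint8, red, green, blue); there is no depth.
- calibration(name): a dict with "fx", "fy", "cx", "cy" (pixels), "R" (3x3) and "t" (3): a world point X has camera coordinates R X + t; the wrist camera has in their place "tool_from_camera" (4x4, takes a point from camera to tool coordinates, whose origin is the TCP and whose axes are the flange's). Camera axes: x right, y down, z forward; pixel columns grow to the right and rows downward; lengths in mm; the calibration is good to about 2 mm. A picture is of the moment at which its call begins: read the wrist's pose just before it. calibration takes no time and is no camera call.
- finish_job(): hands the job in, once; it reports no verdict.
The state is a dict: "clock": time; "joints": joint angles; "qd": joint speeds; "joint_efforts": joint torques, N m; "tcp_pos": TCP position; "tcp_rot": TCP orientation; "ft_force": force on the tool from outside, world axes, zero at the start; "ft_torque": the same for the moment, N m; "grip_width": opening from 0.0 (shut) to 1.0 (fully open).
Only numpy, scipy, OpenCV 4.12 (cv2) and the standard library are available. Lean on these libraries where they do the work, as an engineer would, in place of code of your own. Each camera call takes 0.05 s, during which the arm holds its last target.

## Working session

There is one attempt and no reset: what is moved stays moved. The work goes in short steps, Python scripts to look and compute and a shell command to move; the robot and the scene stay as the last step left them, time stands still between calls to the robot, and variables do not carry over. Pictures are saved under pics/ and viewed, and the job is handed in when it is done.

```bash
ls; mkdir -p pics; python3 - <<'E'
from workcell import *
import cv2
s=get_state();print(s)
for n in("scene","top","wrist"):
    f=grab_frame(n);cv2.imwrite(f"pics/a_{n}.png",f[:,:,::-1]);
    c=calibration(n);print(n,c)
E
```

```text
pics
{'clock': 0.0, 'joints': array([-1.29708222e+00,  3.59481700e-01,  1.51144097e+00,  2.49085849e-05,
        1.27248126e+00, -1.15105155e-01]), 'qd': array([ 0.00017816, -0.0012468 ,  0.00031587, -0.0001385 , -0.0008289 ,
        0.00033249]), 'joint_efforts': array([-3.55594253e-03, -5.27620375e+01, -2.78620577e+01, -7.05266757e-04,
        1.29581970e-02,  7.87657001e-06]), 'tcp_pos': array([ 227.30608565, -554.68768698,  303.06408296]), 'tcp_rot': array([ 9.81162199e-01,  1.93183639e-01, -5.98823186e-05, -9.03733571e-04]), 'ft_force': array([0.44947685, 0.23098374, 0.5339922 ]), 'ft_torque': array([-0.00676927, -0.02939808,  0.01825652]), 'grip_width': 0.9994256696335839}
scene {'fx': 453.45294350854965, 'fy': 453.45294350854965, 'cx': 259.41423647593575, 'cy': 200.98842237364698, 'R': array([[ 0.63585421,  0.77174386, -0.01004135],
       [ 0.51260842, -0.43200238, -0.74202867],
       [-0.57699396,  0.46667478, -0.67029294]]), 't': array([-374.45039095, -212.68400957, 1275.02327138])}
top {'fx': 410.13296815596647, 'fy': 410.13296815596647, 'cx': 255.95443821681394, 'cy': 194.54294400471662, 'R': array([[-0.015658  , -0.99985103,  0.00726202],
       [-0.99461   ,  0.01483058, -0.10262064],
       [ 0.10249765, -0.00882971, -0.99469406]]), 't': array([ 25.8967469 , 568.25648672, 852.69395243])}
wrist {'fx': 344.9276085764132, 'fy': 344.9276085764132, 'cx': 258.98345746882836, 'cy': 185.065436195558, 'tool_from_camera': array([[-1.91862125e-04, -9.62907987e-01, -2.69829894e-01,
         6.92073027e+01],
       [ 9.99999953e-01, -2.48858770e-04,  1.77022570e-04,
         1.56154928e-01],
       [-2.37605982e-04, -2.69829848e-01,  9.62907990e-01,
        -6.92883858e+01],
       [ 0.00000000e+00,  0.00000000e+00,  0.00000000e+00,
         1.00000000e+00]])}
```

View pics/a_scene.png

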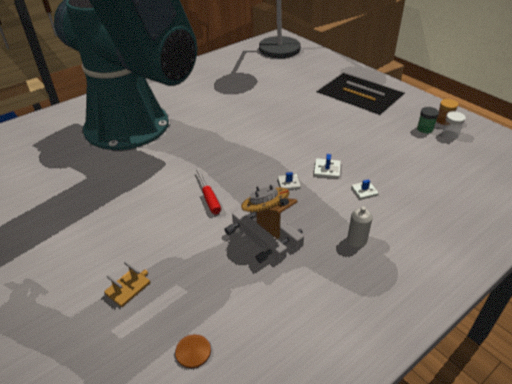

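View pics/a_top.png

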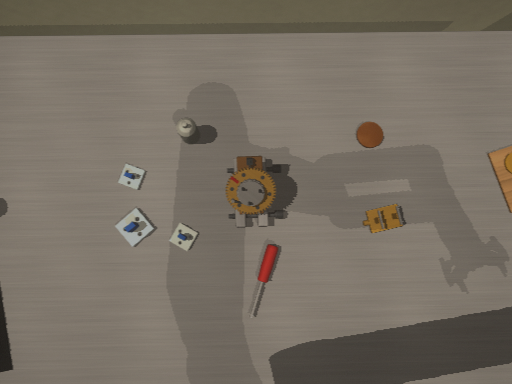

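View pics/a_wrist.png

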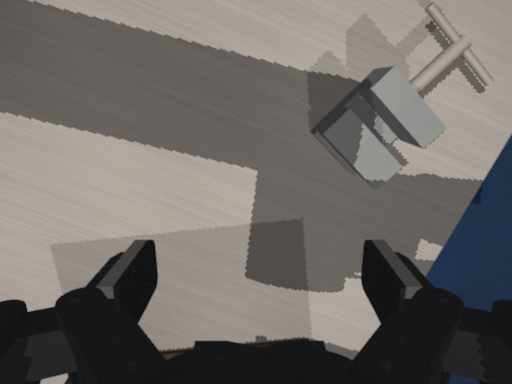

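```bash
python3 - <<'E'
import cv2
t=cv2.imread("pics/a_top.png");s=cv2.imread("pics/a_scene.png")
cv2.imwrite("pics/b_top.png",cv2.resize(t[145:265,100:290],None,fx=4.2,fy=4.2,interpolation=cv2.INTER_CUBIC))
cv2.imwrite("pics/b_scene.png",cv2.resize(s[140:265,210:390],None,fx=4.4,fy=4.4,interpolation=cv2.INTER_CUBIC))
E
```

```text
(no output)
```

View pics/b_top.png

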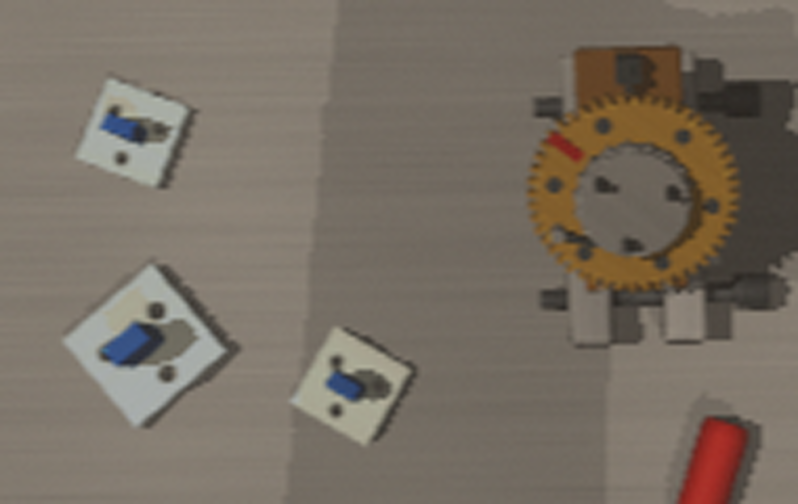

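View pics/b_scene.png

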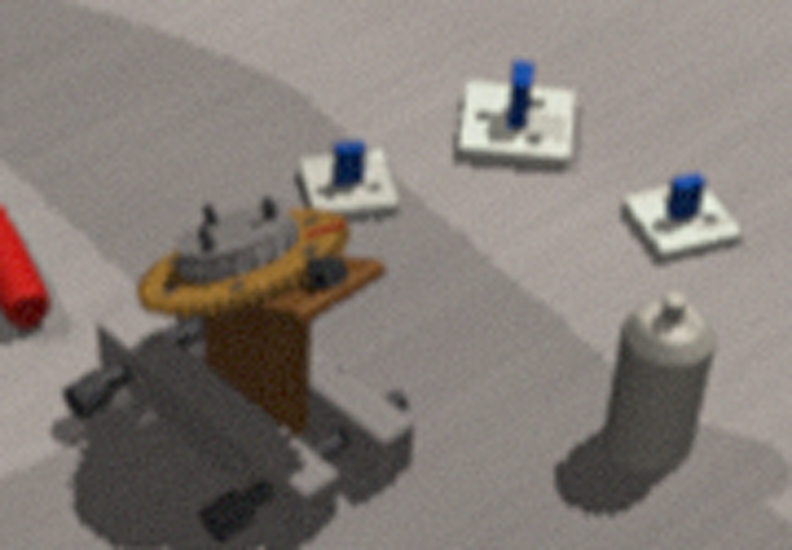

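```bash
cat > h.py <<'E'
import numpy as np, cv2
from scipy.spatial.transform import Rotation as Ro
from scipy.optimize import least_squares
def cam(n,cal,st=None):
    c=cal
    K=np.array([[c['fx'],0,c['cx']],[0,c['fy'],c['cy']],[0,0,1]])
    if 'R' in c: return K,np.array(c['R']),np.array(c['t'])
    T=np.eye(4);T[:3,:3]=Ro.from_quat(st['tcp_rot']).as_matrix();T[:3,3]=st['tcp_pos']
    M=np.linalg.inv(T@np.array(c['tool_from_camera']));return K,M[:3,:3],M[:3,3]
def proj(C,X):
    K,R,t=C;p=(np.atleast_2d(X)@R.T+t)@K.T;return p[:,:2]/p[:,2:]
def ray(C,p):
    K,R,t=C;d=R.T@np.linalg.inv(K)@np.array([p[0],p[1],1.]);return -R.T@t,d/np.linalg.norm(d)
def onz(C,p,z):
    o,d=ray(C,p);return o+d*(z-o[2])/d[2]
def tri(obs):
    A=np.zeros((3,3));b=np.zeros(3)
    for C,p in obs:
        o,d=ray(C,p);P=np.eye(3)-np.outer(d,d);A+=P;b+=P@o
    X=np.linalg.solve(A,b);return X,[np.round(proj(C,X)[0]-p,1) for C,p in obs]
E
python3 - <<'E'
from h import *
from workcell import calibration
T=cam('top',calibration('top'));S=cam('s',calibration('scene'))
f=lambda p:(p[0]/4.2+100,p[1]/4.2+145)
g=lambda p:(p[0]/4.4+210,p[1]/4.4+140)
cs=[onz(T,f(p),10) for p in[(63,338),(152,260),(234,345),(143,423)]]
for c in cs:print(c.round(1))
print(np.mean(cs,0),[np.linalg.norm(cs[i]-cs[i-1]) for i in range(4)])
for p in[(157,310),(168,372)]:print('hole',onz(T,f(p),10).round(1))
# top corners in scene: left-back(463,80), right-back(578,85), right-front(574,155)
print('grip top',tri([(T,f((120,345))),(S,g((522,66)))]))
for a,b in [((605,184),(207,238)),((677,192),(267,203)),((630,243),(210,205))]:
    print('stud',tri([(T,f(a)),(S,g(b))]))
import itertools
E
```

```text
[507.5 324.6  10. ]
[547.3 279.2  10. ]
[502.5 236.2  10. ]
[463.2 282.6  10. ]
[505.12476299 280.65210602  10.        ] [np.float64(61.06520112508868), np.float64(60.37350706365441), np.float64(62.08360634053135), np.float64(60.87633474828898)]
hole [521.3 276.2  10. ]
hole [489.1 270.1  10. ]
grip top (array([502.99957063, 285.76568034,  43.13871584]), [array([-0.3, -0.2]), array([-0.3,  0.1])])
stud (array([565.18101822,  30.85332968, 106.2794588 ]), [array([5.3, 3.5]), array([ 6.3, -0.8])])
stud (array([574.74375551,  20.58471528, 135.19612161]), [array([-6.7, -5.1]), array([-8.4,  0.5])])
stud (array([545.09388419,  31.08405951, 110.20999459]), [array([-0.7, -0.5]), array([-0.8,  0.1])])
```

```bash
python3 -m inch '[[0.03,-0.025,-0.001,-0.1],[0.06,-0.05,-0.003,-0.2],[0.09,-0.075,-0.005,-0.32],[0.12,-0.1,-0.006,-0.44],[0.15,-0.125,-0.008,-0.56],[0.18,-0.15,-0.01,-0.68],[0.21,-0.175,-0.011,-0.8],[0.24,-0.2,-0.012,-0.92],[0.27,-0.225,-0.013,-1.04],[0.3,-0.25,-0.014,-1.16],[0.33,-0.275,-0.015,-1.28],[0.36,-0.3,-0.016,-1.4]]' 0; python3 - <<'E'
from h import *
from workcell import *
s=get_state();R=Ro.from_quat(s['tcp_rot']).as_matrix();print(R.round(3),s['tcp_pos'],s['joints'])
d=R.T@(np.array([546,28,325])-s['tcp_pos']);print(d)
print('twist', np.degrees(np.arctan2(R[1,0],R[0,0])))
E
```

```text
clock: 1.15
tcp_pos: [447.1, -138.8, 319.8]
tcp_rot: [0.624, 0.782, 0.0, -0.001]
ft_force: [0.7, -0.7, 0.1]
grip_width: 0.998
[[-0.222  0.975 -0.   ]
 [ 0.975  0.222  0.001]
 [ 0.001 -0.    -1.   ]] [ 447.06861819 -138.82828991  319.7630687 ] [-4.49491784e-01  1.51392429e-01  1.76040171e+00  1.11913340e-03
  1.23077062e+00 -6.73706136e-01]
[140.71324165 133.4946117   -5.0491922 ]
twist 102.82511722276051
```

```bash
python3 -m inch '[[0.015,0.014,0,-0.11],[0.03,0.028,0,-0.22],[0.045,0.042,0,-0.33],[0.06,0.056,-0.001,-0.45],[0.075,0.07,-0.002,-0.57],[0.09,0.084,-0.003,-0.69],[0.1,0.095,-0.004,-0.81],[0.112,0.107,-0.005,-0.93],[0.125,0.12,-0.005,-1.05],[0.141,0.133,-0.005,-1.17],[0.141,0.133,-0.005,-1.29],[0.141,0.133,-0.005,-1.347]]'; python3 - <<'E'
from h import *
from workcell import *
import pickle
s=get_state();f=grab_frame('wrist')
cv2.imwrite('pics/c_w1.png',cv2.cvtColor(f,cv2.COLOR_RGB2BGR));pickle.dump(s,open('c1.pkl','wb'));print(s['tcp_pos'],s['joints'],s['clock'])
E
```

```text
clock: 2.15
tcp_pos: [545.8, 29.3, 324.6]
tcp_rot: [-0.004, 1.0, 0.001, -0.0]
ft_force: [-0.3, 0.4, -0.5]
grip_width: 1.003
[545.7540779   29.28487688 324.59656874] [-7.36413635e-02  2.63547559e-01  1.59803131e+00  1.59694874e-03
  1.28103086e+00 -1.65283234e+00] 2.15
```

View pics/c_w1.png

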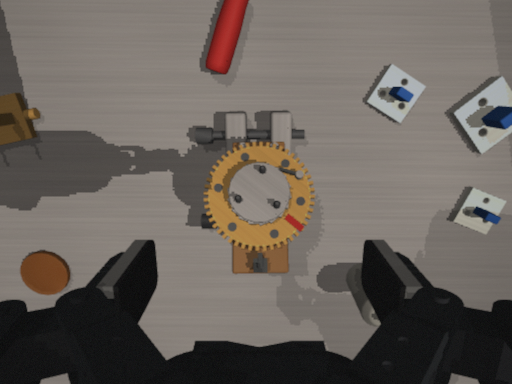

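```bash
python3 - <<'E'
import cv2
t=cv2.imread("pics/c_w1.png")
cv2.imwrite("pics/c_z.png",cv2.resize(t[100:285,180:340],None,fx=3.2*1.0,fy=3.2,interpolation=cv2.INTER_CUBIC))
E
```

```text
(no output)
```

View pics/c_z.png

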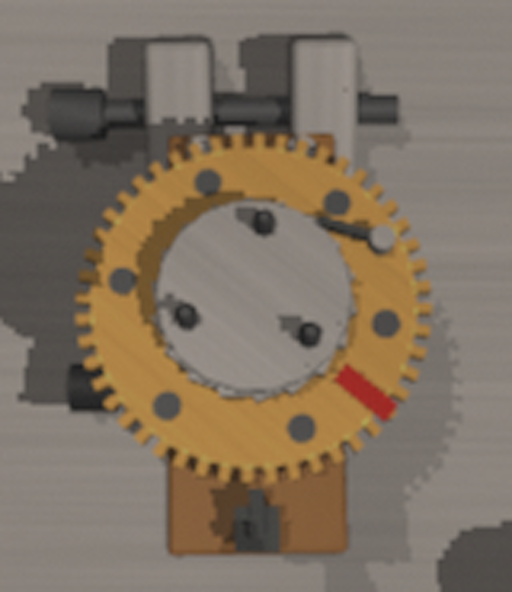

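```bash
python3 -m inch '[[0.01,0.038,0,0],[0.02,0.076,0,0],[0.025,0.113,0.0,0],[0.025,0.113,0,0]]'; python3 - <<'E'
from h import *
from workcell import *
import pickle
s=get_state();f=grab_frame('wrist');f=cv2.cvtColor(f,cv2.COLOR_RGB2BGR)
cv2.imwrite('pics/c_w2.png',f);pickle.dump(s,open('c2.pkl','wb'));print(s['tcp_pos'],s['clock'])
cv2.imwrite('pics/c_w2z.png',cv2.resize(f[60:240,60:420],None,fx=2.2,fy=2.2,interpolation=cv2.INTER_CUBIC))
E
```

```text
clock: 2.53
tcp_pos: [517.8, 146.7, 324.6]
tcp_rot: [-0.005, 1.0, 0.002, -0.001]
ft_force: [-0.4, -0.4, -0.5]
grip_width: 0.995
[517.818316   146.68113044 324.594681  ] 2.5333
```

View pics/c_w2z.png

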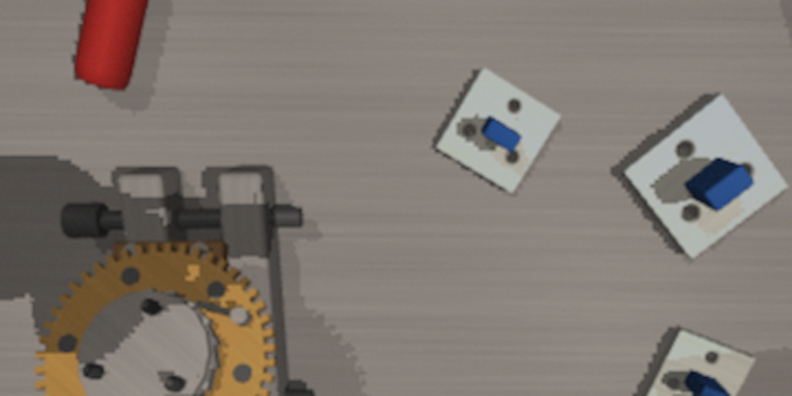

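```bash
cat > fit1.py <<'E'
from h import *
from workcell import calibration
import pickle
cw=calibration('wrist')
W1=cam('w',cw,pickle.load(open('c1.pkl','rb')));W2=cam('w',cw,pickle.load(open('c2.pkl','rb')))
T=cam('t',calibration('top'))
z1=lambda p:np.array([p[0]/3.2+180,p[1]/3.2+100]);z2=lambda p:np.array([p[0]/2.2+60,p[1]/2.2+60])
A=[(z1((264,222)),z2((152,306))),(z1((187,317)),z2((94,371))),(z1((311,335)),z2((174,383)))]
P=[]
for a,b in A:
    X,e=tri([(W1,a),(W2,b)]);P.append(X);print('tip',X.round(1),e)
P=np.array(P);print('dists',[np.linalg.norm(P[i]-P[i-1]).round(1) for i in range(3)],'want 32.9')
n=np.cross(P[1]-P[0],P[2]-P[0]);n/=np.linalg.norm(n);n*=np.sign(n[2]);print('normal tilt',np.degrees(np.arccos(n[2])),'az',np.degrees(np.arctan2(n[1],n[0])))
def frame(q):
    az=q[3];t=np.radians(28);z=np.array([np.sin(t)*np.cos(az),np.sin(t)*np.sin(az),np.cos(t)])
    u=np.cross([0,0,1],z);u/=np.linalg.norm(u)   # horizontal
    v=np.cross(z,u)   # up-slope
    return q[:3],z,u,v
def studs(q,h=10):
    c,z,u,v=frame(q)
    return np.array([c+h*z+19*(np.cos(q[4]+k*2*np.pi/3)*u+np.sin(q[4]+k*2*np.pi/3)*v) for k in range(3)])
if __name__=='__main__':
    def res(q):
        S=studs(q)  # order ccw about z
        r=[]
        for k,(a,b) in enumerate(A):
            r+=list(proj(W1,S[k])[0]-a)+list(proj(W2,S[k])[0]-b)
        return np.r_[r,(q[3]-np.pi)*np.degrees(1)/20]
    best=None
    for ph in np.radians([0,60,120,180,240,300]):
        o=least_squares(res,[555,28,110,np.pi,ph])
        if best is None or o.cost<best.cost:best=o
    q=best.x;print(best.cost,q[:3].round(1),'az',np.degrees(q[3]),'phase',np.degrees(q[4])%360,best.fun.round(1))
    c,z,u,v=frame(q);print('u',u,'v',v)
    np.save('hub.npy',q)
    # mark
    for nm,p,h in(('markout',(387,414),-13),('markin',(346,373),-13),('pointer',(256,490),-10.5)):
        o,d=ray(W1,z1(p));pl=c+h*z;X=o+d*((pl-o)@z)/(d@z);r=X-c;print(nm,X.round(1),'rad',np.hypot(r@u,r@v).round(1),'ang',np.degrees(np.arctan2(r@v,r@u)).round(1))
    # key
    cs=[onz(W2,z2(p),10) for p in[(626,172),(721,95),(787,185),(692,258)]]
    for x in cs:print(x.round(1))
    print('key c',np.mean(cs,0).round(1),[np.linalg.norm(cs[i]-cs[i-1]).round(1) for i in range(4)],[np.degrees(np.arctan2(*(cs[i]-cs[i-1])[[1,0]])).round(1) for i in range(4)])
    for p in[(685,149),(691,213)]:print('hole',onz(W2,z2(p),10).round(1))
    cs=[onz(W2,z2(p),42) for p in[(688,186),(728,157),(753,180),(715,208)]];print('grip top',np.mean(cs,0))
E
python3 fit1.py
```

```text
tip [545.7  32.8 101.8] [array([-0. , -0.1]), array([0. , 0.1])]
tip [568.7  12.4 114.7] [array([-0. , -0.2]), array([0. , 0.2])]
tip [571.9  45.2 119.1] [array([-0.1, -0.4]), array([0.1, 0.4])]
dists [np.float64(33.7), np.float64(33.3), np.float64(33.2)] want 32.9
normal tilt 32.23234641430387 az -173.17976206962024
0.4740880414573458 [566.8  30.5 103.2] az 184.38818239671252 phase 257.7041959684071 [ 0.2 -0.  -0.4  0.4  0.1 -0.3  0.1  0.  -0.3 -0.3  0.4  0.3  0.2]
u [ 0.07651338 -0.99706855  0.        ] v [0.88035928 0.0675573  0.46947156]
markout [599.4  67.7 107.3] rad 47.9 ang 136.2
markin [589.5  56.4 101.6] rad 31.9 ang 139.0
pointer [617.5  31.2 118.3] rad 51.9 ang 86.4
[502.4 243.6  10. ]
[463.9 287.6  10. ]
[508.3 326.3  10. ]
[547.  281.6  10. ]
key c [505.4 284.8  10. ] [np.float64(58.7), np.float64(58.5), np.float64(58.8), np.float64(59.2)] [np.float64(-139.6), np.float64(131.1), np.float64(41.1), np.float64(-49.0)]
hole [490.5 272.4  10. ]
hole [523.1 278.7  10. ]
grip top [502.6702396  280.19827229  42.        ]
```

```bash
cat > fit2.py <<'E'
from fit1 import *
az=np.radians(180.5)
tipz=9
def res(q5):
    q=np.r_[q5[:3],az,q5[3]]
    S=studs(q,tipz);r=[]
    for k,(a,b) in enumerate(A):
        r+=list(proj(W1,S[k])[0]-a)+list(proj(W2,S[k])[0]-b)
    c,z,u,v=frame(q)
    r+=list(proj(W1,c-10.5*z+51.5*v)[0]-z1((256,492)))
    for p in [(255,142),(255,484)]: pass
    return np.array(r)
o=least_squares(res,[560,30,105,4.5]);print(o.cost,o.x[:3].round(1),np.degrees(o.x[3]),o.fun.round(1))
q=np.r_[o.x[:3],az,o.x[3]];np.save('hub.npy',q)
c,z,u,v=frame(q)
im=cv2.imread('pics/c_w1.png')
for h,rr in((-13,50),(0,26.5)):
    th=np.linspace(0,2*np.pi,90);X=np.array([c+h*z+rr*(np.cos(t)*u+np.sin(t)*v) for t in th])
    cv2.polylines(im,[np.round(proj(W1,X)*8).astype(int)],True,(0,255,0),1,cv2.LINE_AA,3)
    print(h,[ (X_ for X_ in [])])if 0 else None
cv2.imwrite('pics/d_ov.png',cv2.resize(im[100:285,180:340],None,fx=3.2,fy=3.2,interpolation=cv2.INTER_CUBIC))
for nm,p,h in(('markout',(387,414),-13),('markin',(346,373),-13)):
    oo,d=ray(W1,z1(p));pl=c+h*z;X=oo+d*((pl-oo)@z)/(d@z);r=X-c;print(nm,X.round(1),'rad',np.hypot(r@u,r@v).round(1),'ang',np.degrees(np.arctan2(r@v,r@u)).round(1))
E
python3 fit2.py
```

```text
tip [545.7  32.8 101.8] [array([-0. , -0.1]), array([0. , 0.1])]
tip [568.7  12.4 114.7] [array([-0. , -0.2]), array([0. , 0.2])]
tip [571.9  45.2 119.1] [array([-0.1, -0.4]), array([0.1, 0.4])]
dists [np.float64(33.7), np.float64(33.3), np.float64(33.2)] want 32.9
normal tilt 32.23234641430387 az -173.17976206962024
1.149294169306427 [566.3  30.4 104.7] 261.264637084346 [ 0.3  0.1 -0.5  0.5  0.2 -0.3 -0.3  0.2 -0.1 -0.1  0.6  0.5 -0.4 -0.9]
markout [599.3  67.7 107.7] rad 48.2 ang 140.2
markin [589.2  56.4 102.3] rad 32.2 ang 143.1
```

View pics/d_ov.png

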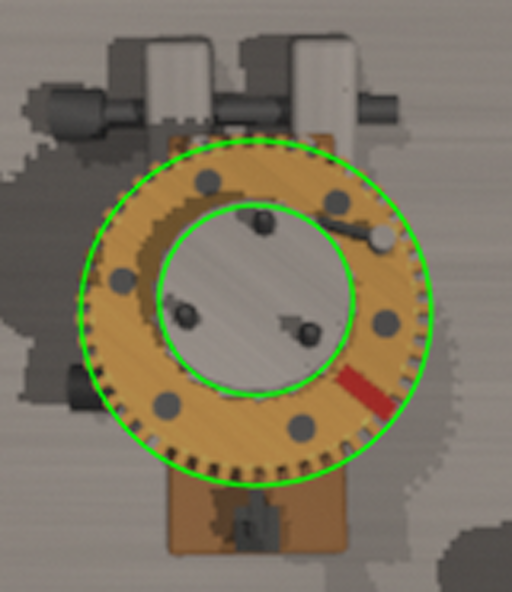

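```bash
python3 -m inch '[[0.002,0.02,0.02,-0.11],[0.004,0.04,0.04,-0.23],[0.006,0.06,0.06,-0.35],[0.008,0.08,0.085,-0.47],[0.01,0.105,0.11,-0.59],[0.013,0.13,0.13,-0.7],[0.013,0.137,0.145,-0.715],[0.013,0.137,0.145,-0.715],[0.013,0.137,0.145,-0.715]]'; python3 - <<'E'
from h import *
from workcell import *
import pickle
s=get_state();f=grab_frame('wrist');f=cv2.cvtColor(f,cv2.COLOR_RGB2BGR)
cv2.imwrite('pics/e_w3.png',f);pickle.dump(s,open('c3.pkl','wb'));print(s['tcp_pos'],s['clock'])
R=Ro.from_quat(s['tcp_rot']).as_matrix();print(np.degrees(np.arctan2(R[1,0],R[0,0])))
E
```

```text
clock: 3.33
tcp_pos: [503.7, 280.5, 179.2]
tcp_rot: [-0.354, 0.935, 0.001, -0.002]
ft_force: [0.3, -0.3, -0.4]
grip_width: 0.999
[503.71354212 280.46053204 179.19444824] 3.3333
-138.5046554117297
```

View pics/e_w3.png

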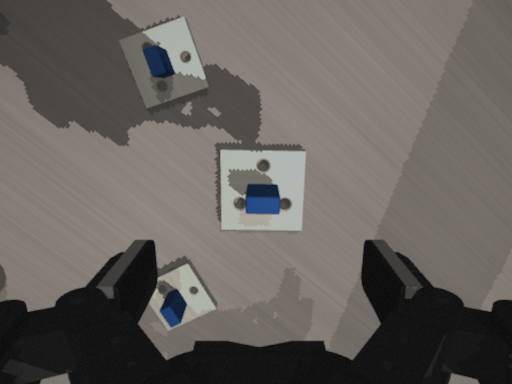

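```bash
python3 - <<'E'
from h import *
from workcell import calibration
import pickle
s=pickle.load(open('c3.pkl','rb'));W=cam('w',calibration('wrist'),s)
R=Ro.from_quat(s['tcp_rot']).as_matrix()
tl=lambda X:(R.T@(X-s['tcp_pos'])).round(1)
cs=[onz(W,p,10) for p in[(221,151),(305,151),(302,230),(221,230)]]
print('key',np.mean(cs,0).round(1),[np.linalg.norm(cs[i]-cs[i-1]).round(1) for i in range(4)],tl(np.mean(cs,0)))
print([tl(c)[:2] for c in cs])
g=[onz(W,p,42) for p in[(250,184),(278,185),(279,197),(247,197)]];print([tl(c)[:2] for c in g],tl(np.mean(g,0)))
for p in[(264,165),(240,203),(285,203)]:print('hole',tl(onz(W,p,10)))
print('small',[tl(onz(W,p,10))[:2] for p in[(187,265),(216,307),(170,328),(145,290)]])
T=cam('t',calibration('top'))
f=lambda p:(p[0]/4.2+100,p[1]/4.2+145)
print('top small2',[onz(T,f(p),10).round(0) for p in [(110,77),(195,110),(158,186),(77,155)]])
E
```

```text
key [505.  284.8  10. ] [np.float64(59.5), np.float64(58.7), np.float64(59.5), np.float64(60.4)] [ -4.2   1.9 169.2]
[array([ 25.5, -27. ]), array([25.5, 31.7]), array([-34. ,  31.6]), array([-34. , -28.8])]
[array([10.5, -6.1]), array([ 9.8, 11.4]), array([ 2. , 12.1]), array([ 2., -8.])] [  6.1   2.4 137.2]
hole [ 15.5   3.1 169.2]
hole [-12.8 -14.3 169.1]
hole [-12.8  18.5 169.2]
small [array([-62.9, -55.8]), array([-100.1,  -34.8]), array([-119.7,  -72.8]), array([-84.6, -89.9])]
top small2 [array([644., 303.,  10.]), array([626., 258.,  10.]), array([586., 277.,  10.]), array([603., 319.,  10.])]
```

```bash
python3 -m inch '[[-0.004,0.002,0.03,0],[-0.004,0.002,0.06,0],[-0.004,0.002,0.08,0],[-0.004,0.002,0.084,0],[-0.004,0.002,0.084,0],[-0.004,0.002,0.084,0]]' 0 20; python3 -m inch '[[0,0,0,0],[0,0,0,0],[0,0,0,0],[0,0,0,0],[0,0,0,0],[0,0,0,0],[0,0,0,0],[0,0,0,0]]' 1 20
```

```text
clock: 3.88
tcp_pos: [507.2, 284.3, 97.7]
tcp_rot: [-0.353, 0.935, 0.001, 0.0]
ft_force: [-0.4, 0.0, -0.4]
grip_width: 1.004
clock: 4.55
tcp_pos: [507.3, 284.4, 98.3]
tcp_rot: [-0.353, 0.935, 0.001, 0.001]
ft_force: [-0.4, -0.5, 5.6]
grip_width: 0.251
```

```bash
python3 -m inch '[[0,0,-0.03,0],[0,0,-0.06,0],[0.014,-0.022,-0.09,0.08],[0.03,-0.048,-0.11,0.18],[0.046,-0.074,-0.125,0.28],[0.062,-0.1,-0.135,0.38],[0.078,-0.126,-0.14,0.48],[0.095,-0.152,-0.145,0.58],[0.112,-0.178,-0.147,0.66],[0.128,-0.203,-0.147,0.712],[0.1365,-0.218,-0.147,0.712],[0.1365,-0.218,-0.147,0.712]]'; python3 -m inch '[[0,0,0,0],[0,0,0,0]]';python3 - <<'E'
from h import *
from workcell import *
import pickle
s=get_state();f=grab_frame('wrist');f=cv2.cvtColor(f,cv2.COLOR_RGB2BGR)
g=cv2.cvtColor(grab_frame('scene'),cv2.COLOR_RGB2BGR)
cv2.imwrite('pics/f_w.png',f);cv2.imwrite('pics/f_s.png',cv2.resize(g[130:280,180:380],None,fx=4,fy=4,interpolation=cv2.INTER_CUBIC));pickle.dump(s,open('c4.pkl','wb'));print(s['tcp_pos'],s['clock'])
R=Ro.from_quat(s['tcp_rot']).as_matrix();print(np.degrees(np.arctan2(R[1,0],R[0,0])))
E
```

```text
clock: 5.55
tcp_pos: [549.6, 27.0, 244.5]
tcp_rot: [-0.004, 1.0, 0.0, 0.001]
ft_force: [1.2, 0.4, -1.7]
grip_width: 0.248
clock: 5.72
tcp_pos: [549.2, 27.2, 244.2]
tcp_rot: [-0.003, 1.0, 0.001, 0.0]
ft_force: [-0.1, -0.2, -1.3]
grip_width: 0.252
[549.22445213  27.16357408 244.18393984] 5.7167
-179.60162154514416
```

View pics/f_w.png

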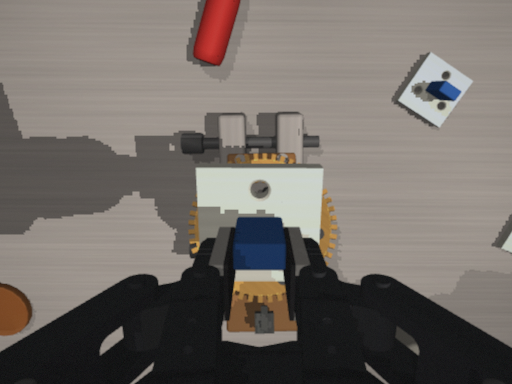

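View pics/f_s.png

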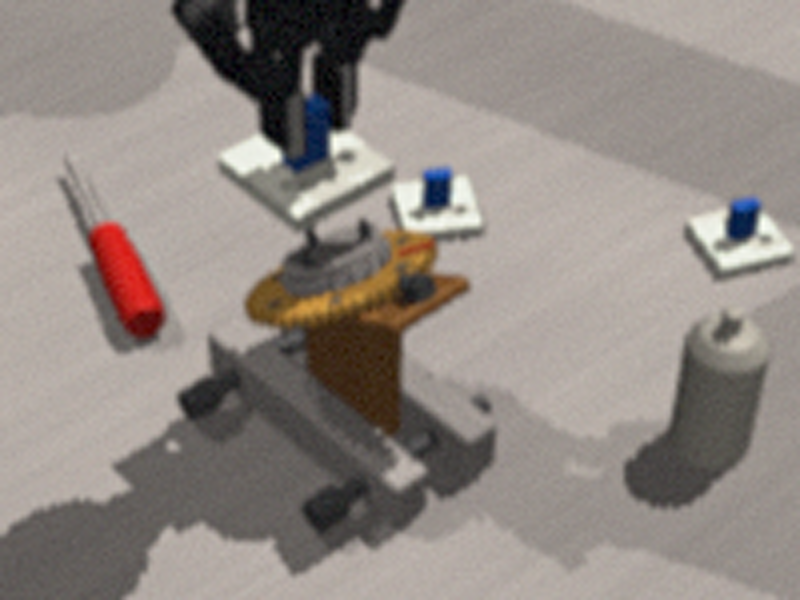

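```bash
python3 - <<'E'
from h import *
from workcell import calibration
M=np.array(calibration('wrist')['tool_from_camera']);c=calibration('wrist')
K=np.array([[c['fx'],0,c['cx']],[0,c['fy'],c['cy']],[0,0,1]])
Mi=np.linalg.inv(M);C=(K,Mi[:3,:3],Mi[:3,3])
obs=np.array([(196,168),(322,167),(261,188.5)])
def f(q): # key centre x,y,z(top plane) in tool
    X=np.array([[q[0]+30,q[1]-30,q[2]],[q[0]+30,q[1]+30,q[2]],[q[0]+19,q[1],q[2]]])
    return (proj(C,X)-obs).ravel()
o=least_squares(f,[0,0,88]);print(o.x,o.fun)
E
```

```text
[ 1.49041702  0.42007648 91.43343029] [ 0.78949133 -0.85197493  0.53244662  0.12083149 -1.34594506  0.74443286]
```

```bash
python3 -m inch '[[-0.001,0.003,0.012,0],[-0.001,0.003,0.02,0],[-0.001,0.003,0.02,0]]'; python3 -m inch '[[0,0,0.004,0],[0,0,0.004,0]]'; python3 -m inch '[[0,0,0.003,0],[0,0,0.003,0]]'
```

```text
clock: 6.07
tcp_pos: [548.9, 32.1, 222.7]
tcp_rot: [-0.005, 1.0, 0.001, -0.001]
ft_force: [-0.5, -0.2, -1.5]
grip_width: 0.253
clock: 6.23
tcp_pos: [548.6, 33.0, 218.7]
tcp_rot: [-0.005, 1.0, 0.001, -0.002]
ft_force: [-1.6, 1.5, 4.1]
grip_width: 0.249
clock: 6.4
tcp_pos: [548.1, 33.3, 216.7]
tcp_rot: [-0.006, 1.0, 0.001, -0.002]
ft_force: [-3.8, 0.6, 9.6]
grip_width: 0.251
```

```bash
python3 -m inch '[[0.002,-0.001,0.001,0],[0.004,-0.002,0.003,0],[0.006,-0.002,0.005,0],[0.008,-0.002,0.007,0],[0.008,-0.002,0.007,0]]';python3 - <<'E'
from h import *
from workcell import *
s=get_state();g=cv2.cvtColor(grab_frame('scene'),cv2.COLOR_RGB2BGR);f=cv2.cvtColor(grab_frame('wrist'),cv2.COLOR_RGB2BGR)
print(get_state()['tcp_pos'],get_state()['ft_torque'])
cv2.imwrite('pics/g_w.png',f)
cv2.imwrite('pics/g_s.png',cv2.resize(g[130:280,180:380],None,fx=4,fy=4,interpolation=cv2.INTER_CUBIC))
E
```

```text
clock: 6.82
tcp_pos: [540.3, 31.7, 210.5]
tcp_rot: [-0.006, 1.0, 0.001, -0.001]
ft_force: [-1.0, 0.7, 5.0]
grip_width: 0.248
[540.26815889  31.6284527  210.54485421] [ 0.16249654  0.11963824 -0.01604921]
```

View pics/g_s.png

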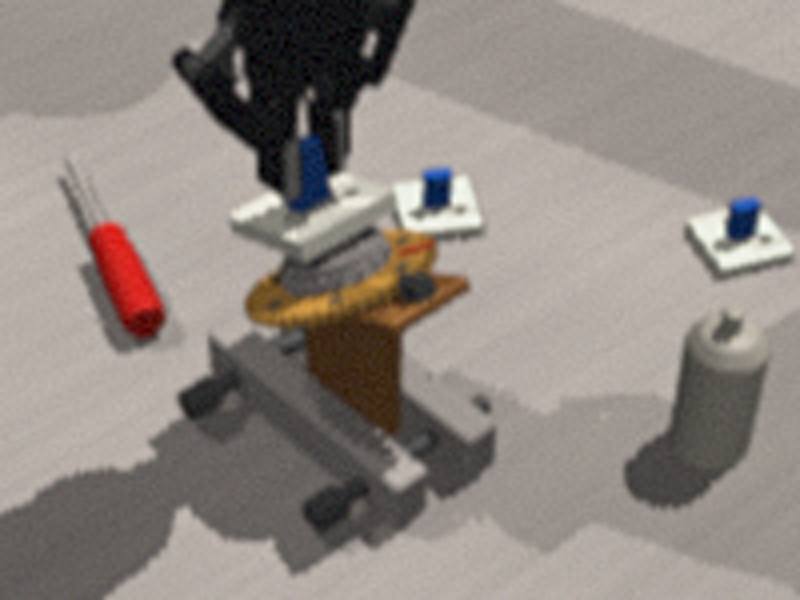

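View pics/g_w.png

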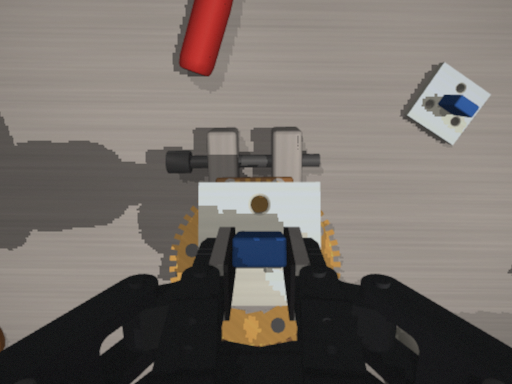

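```bash
python3 -m inch '[[0.001,0,0.002,0],[0.002,0,0.0035,0],[0.003,0,0.005,0],[0.003,0,0.005,0]]';python3 -m inch '[[0.001,0,0.002,0],[0.001,0,0.002,0]]';python3 - <<'E'
from h import *
from workcell import *
s=get_state();g=cv2.cvtColor(grab_frame('scene'),cv2.COLOR_RGB2BGR)
print(get_state()['tcp_pos'],get_state()['ft_torque'])
cv2.imwrite('pics/h_s.png',cv2.resize(g[150:230,220:320],None,fx=7,fy=7,interpolation=cv2.INTER_CUBIC))
E
```

```text
clock: 7.25
tcp_pos: [537.4, 31.8, 206.3]
tcp_rot: [-0.006, 1.0, 0.001, -0.001]
ft_force: [-1.6, 0.1, 6.1]
grip_width: 0.248
clock: 7.42
tcp_pos: [536.6, 31.9, 205.2]
tcp_rot: [-0.007, 1.0, 0.001, -0.0]
ft_force: [-1.8, -0.3, 6.6]
grip_width: 0.248
[536.62085199  31.8955402  205.2357342 ] [-0.06781246  0.10583748  0.02382909]
```

View pics/h_s.png

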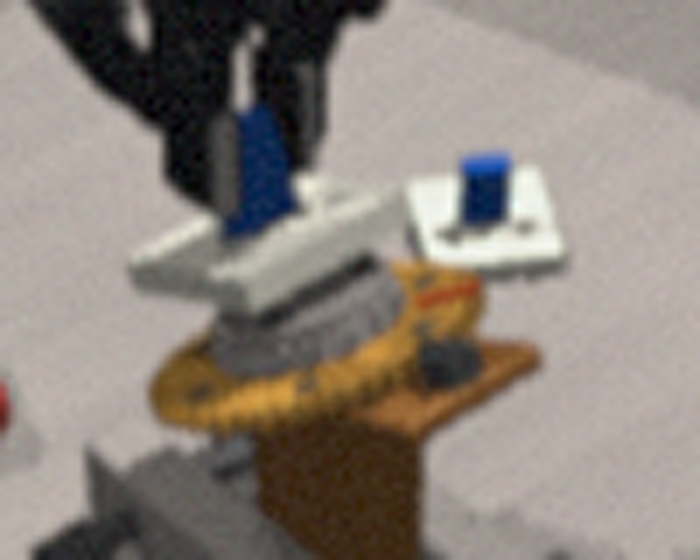

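```bash
python3 -m inch '[[0,0,0.002,0],[0,0,0.003,0],[0,0,0.003,0]]'
```

```text
clock: 7.72
tcp_pos: [536.3, 32.0, 203.8]
tcp_rot: [-0.007, 1.0, 0.001, -0.0]
ft_force: [-4.8, -0.8, 14.2]
grip_width: 0.252
```

```bash
python3 -m inch '[[0,0,0.003,0],[0,0,0.003,0]]'
```

```text
clock: 7.88
tcp_pos: [536.2, 32.0, 202.8]
tcp_rot: [-0.008, 1.0, 0.0, -0.0]
ft_force: [-7.0, -0.1, 18.2]
grip_width: 0.253
```

```bash
python3 -m inch '[[0.004,0,-0.008,0],[0.008,0,-0.016,0],[0.008,0,-0.018,0],[0.008,0,-0.018,0]]';python3 - <<'E'
from h import *
from workcell import *
import pickle
s=get_state();f=cv2.cvtColor(grab_frame('wrist'),cv2.COLOR_RGB2BGR);g=cv2.cvtColor(grab_frame('scene'),cv2.COLOR_RGB2BGR)
print(s['tcp_pos']);pickle.dump(s,open('c5.pkl','wb'))
cv2.imwrite('pics/i_w.png',f)
cv2.imwrite('pics/i_wz.png',cv2.resize(f[160:370,150:370],None,fx=2.8,fy=2.8,interpolation=cv2.INTER_CUBIC))
cv2.imwrite('pics/i_s.png',g);cv2.imwrite('pics/i_sz.png',cv2.resize(g[150:230,220:320],None,fx=7,fy=7,interpolation=cv2.INTER_CUBIC))
E
```

```text
clock: 8.22
tcp_pos: [528.4, 32.0, 221.7]
tcp_rot: [-0.008, 1.0, 0.0, 0.001]
ft_force: [0.3, -0.1, -1.6]
grip_width: 0.249
[528.39416067  31.97224747 221.65161778]
```

View pics/i_wz.png

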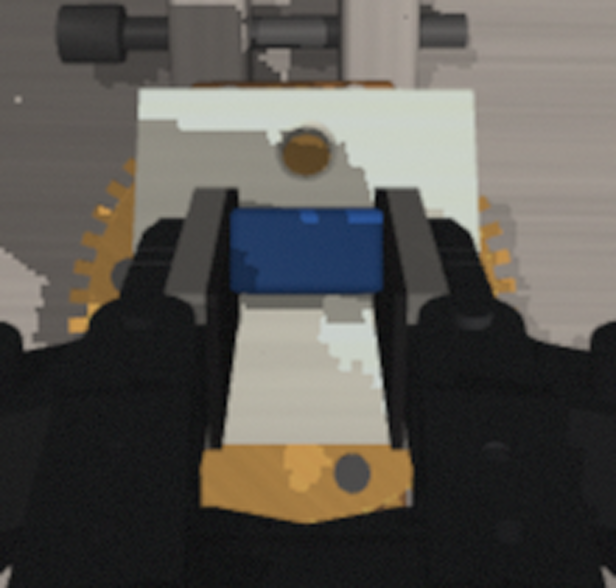

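View pics/i_sz.png

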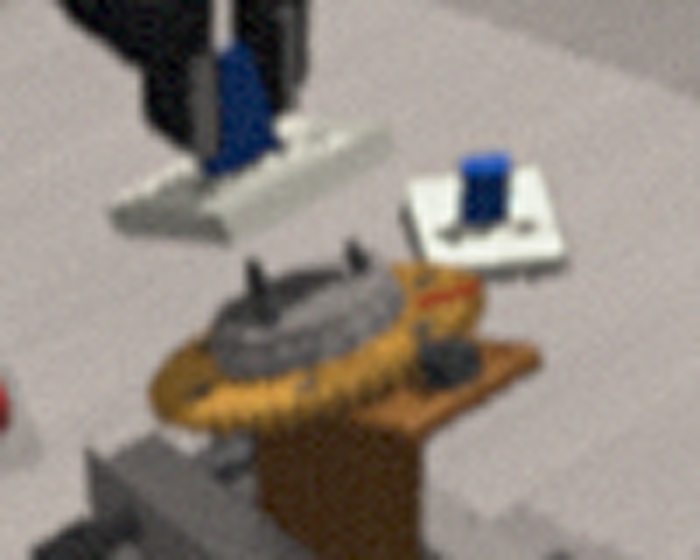

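```bash
cat > kt.py <<'E'
from h import *
from workcell import calibration
import pickle,sys
c=calibration('wrist');M=np.array(c['tool_from_camera'])
K=np.array([[c['fx'],0,c['cx']],[0,c['fy'],c['cy']],[0,0,1]])
Mi=np.linalg.inv(M);C=(K,Mi[:3,:3],Mi[:3,3])
zz=lambda p:np.array([p[0]/2.8+150,p[1]/2.8+160])
def pt(q,k):
    a=q[3];y=q[4] if len(q)>4 else 0
    kx=np.array([np.cos(a),0,np.sin(a)]);kz=np.array([np.sin(a),0,-np.cos(a)]);ky=np.array([0,-1,0])
    return q[:3]+k[0]*kx+k[1]*ky+k[2]*kz
def fit(l,r,h,far):
    def f(q):
        e=np.r_[proj(C,pt(q,(30,30,10)))[0]-zz(l),proj(C,pt(q,(30,-30,10)))[0]-zz(r),proj(C,pt(q,(19,0,10)))[0]-zz(h),proj(C,pt(q,(-30,0,10)))[0][1]-zz((0,far))[1]]
        return e
    o=least_squares(f,[0,0,95,.4]);return o
E
python3 - <<'E'
from kt import *
o=fit((140,91),(474,91),(306,152),444);q=o.x;print(q[:3].round(1),np.degrees(q[3]).round(1),o.fun.round(1))
for a in(24,28,32):
    q2=least_squares(lambda p:np.r_[proj(C,pt(np.r_[p,np.radians(a)],(30,30,10)))[0]-zz((140,91)),proj(C,pt(np.r_[p,np.radians(a)],(30,-30,10)))[0]-zz((474,91)),proj(C,pt(np.r_[p,np.radians(a)],(19,0,10)))[0]-zz((306,152)),proj(C,pt(np.r_[p,np.radians(a)],(-30,0,10)))[0][1]-zz((0,444))[1]],[0,0,95]);print(a,q2.x,q2.cost,q2.fun.round(1))
s=pickle.load(open('c5.pkl','rb'));R=Ro.from_quat(s['tcp_rot']).as_matrix()
print('key centre world',R@q[:3]+s['tcp_pos'],'hub',np.load('hub.npy'))
E
```

```text
[-14.    0.4  91.8] 27.2 [-0.1  0.  -0.1 -0.   0.2  0.   0. ]
24 [-13.90115577   0.35740339  92.39223254] 0.4016429002704995 [-0.6  0.1  0.3  0.   0.2  0.3 -0.5]
28 [-14.01768276   0.35928684  91.66721288] 0.06071806141650039 [-0.  -0.  -0.2 -0.   0.2 -0.1  0.1]
32 [-13.87731329   0.36038509  90.49570757] 0.4458543448765682 [ 0.3 -0.  -0.6 -0.   0.2 -0.5  0.4]
key centre world [542.51861239  32.59050482 129.82878008] hub [566.26636008  30.37040703 104.66001706   3.1503193    4.55992814]
```

```bash
python3 - <<'E'
from fit1 import *
S=cam('s',calibration('scene'))
c0=np.array([564.9,30.3,109.2])
def zs(p):return (p-np.array([220,150]))*7
for ph in(255,261,270,278):
    q=np.r_[c0,np.radians(180.5),np.radians(ph)]
    print(ph,'tips',zs(proj(S,studs(q,10))).round(0).tolist(),'base',zs(proj(S,studs(q,0))).round(0).tolist())
q=np.r_[c0,np.radians(180.5),0];c,z,u,v=frame(q)
print('markout141',zs(proj(S,c-13*z+47*(np.cos(2.47)*u+np.sin(2.47)*v))),'ptr',zs(proj(S,c-10.5*z+51.5*v)))
E
```

```text
tip [545.7  32.8 101.8] [array([-0. , -0.1]), array([0. , 0.1])]
tip [568.7  12.4 114.7] [array([-0. , -0.2]), array([0. , 0.2])]
tip [571.9  45.2 119.1] [array([-0.1, -0.4]), array([0.1, 0.4])]
dists [np.float64(33.7), np.float64(33.3), np.float64(33.2)] want 32.9
normal tilt 32.232380633094124 az -173.1808073786347
255 tips [[267.0, 251.0], [249.0, 293.0], [354.0, 247.0]] base [[278.0, 283.0], [260.0, 325.0], [365.0, 279.0]]
261 tips [[261.0, 254.0], [255.0, 292.0], [355.0, 244.0]] base [[272.0, 285.0], [266.0, 325.0], [366.0, 277.0]]
270 tips [[252.0, 258.0], [264.0, 291.0], [354.0, 241.0]] base [[263.0, 290.0], [275.0, 324.0], [365.0, 273.0]]
278 tips [[245.0, 262.0], [272.0, 290.0], [352.0, 239.0]] base [[256.0, 294.0], [284.0, 322.0], [363.0, 271.0]]
markout141 [[475.13664832 289.98672475]] ptr [[422.33716385 347.04802323]]
```

```bash
python3 -m inch '[[-0.004,-0.001,-0.002,0],[-0.009,-0.002,-0.0045,0],[-0.012,-0.002,0.002,0],[-0.0163,-0.002,0.0092,0],[-0.0163,-0.002,0.0092,0],[-0.0163,-0.002,0.0092,0]]';python3 - <<'E'
from h import *
from workcell import *
import pickle
s=get_state();f=cv2.cvtColor(grab_frame('wrist'),cv2.COLOR_RGB2BGR);g=cv2.cvtColor(grab_frame('scene'),cv2.COLOR_RGB2BGR)
print(s['tcp_pos']);pickle.dump(s,open('c6.pkl','wb'))
cv2.imwrite('pics/j_wz.png',cv2.resize(f[160:370,150:370],None,fx=2.8,fy=2.8,interpolation=cv2.INTER_CUBIC))
cv2.imwrite('pics/j_sz.png',cv2.resize(g[150:230,220:320],None,fx=7,fy=7,interpolation=cv2.INTER_CUBIC))
E
```

```text
clock: 8.82
tcp_pos: [544.2, 30.2, 210.5]
tcp_rot: [-0.008, 1.0, 0.0, -0.001]
ft_force: [-0.5, -0.2, -0.7]
grip_width: 0.251
[544.24542761  30.19133123 210.49183202]
```

View pics/j_wz.png

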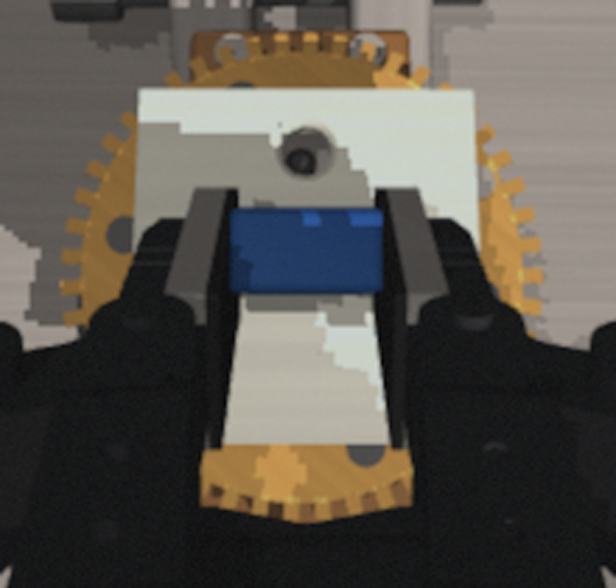

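View pics/j_sz.png

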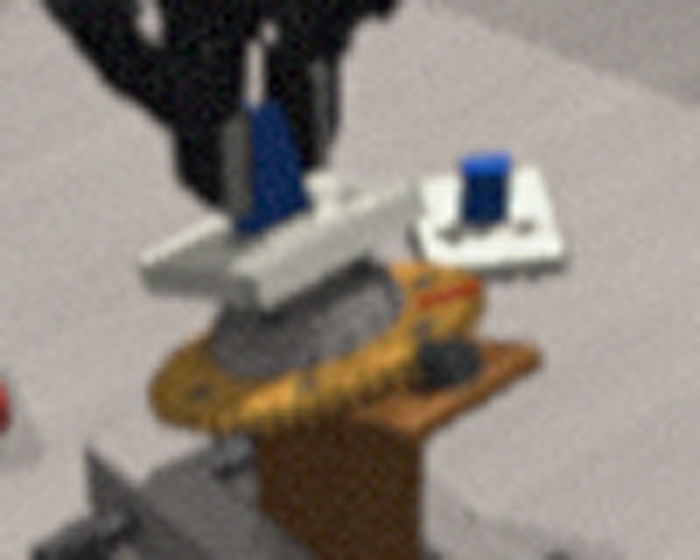

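```bash
python3 - <<'E'
from kt import *
o=fit((140,91),(474,91),(306,152),444);q=o.x
s=pickle.load(open('c6.pkl','rb'));R=Ro.from_quat(s['tcp_rot']).as_matrix();print(R@q[:3]+s['tcp_pos'])
iz=lambda p:(p-np.array([150,160]))*2.8
for k in [(19,0,10),(19,0,0),(19,0,-2),(20.5,0,-2),(19,1.5,-2)]:print(k,iz(proj(C,pt(q,k))[0]).round(0))
E
```

```text
[558.05779219  30.83102436 118.62227518]
(19, 0, 10) [307. 152.]
(19, 0, 0) [307. 158.]
(19, 0, -2) [307. 159.]
(20.5, 0, -2) [307. 151.]
(19, 1.5, -2) [299. 159.]
```

```bash
python3 -m inch '[[-0.001,-0.0007,0.002,0],[-0.002,-0.0007,0.0035,0],[-0.0026,-0.0007,0.005,0],[-0.0026,-0.0007,0.005,0]]'; python3 - <<'E'
from h import *
from workcell import *
s=get_state();f=cv2.cvtColor(grab_frame('wrist'),cv2.COLOR_RGB2BGR)
cv2.imwrite('pics/k_wz.png',cv2.resize(f[160:370,150:370],None,fx=2.8,fy=2.8,interpolation=cv2.INTER_CUBIC))
E
```

```text
clock: 9.25
tcp_pos: [546.9, 29.5, 205.9]
tcp_rot: [-0.008, 1.0, 0.0, -0.001]
ft_force: [0.5, -0.0, -1.1]
grip_width: 0.249
```

View pics/k_wz.png

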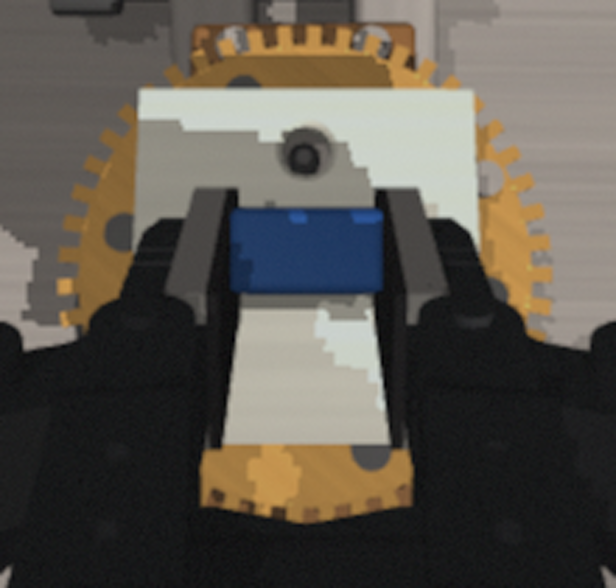

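```bash
python3 -m inch '[[-0.001,0,0.0015,0],[-0.0018,0,0.0035,0],[-0.0018,0,0.0035,0]]'; python3 -m inch '[[-0.001,0,0.0015,0],[-0.0014,0,0.0027,0],[-0.0014,0,0.0027,0]]'
```

```text
clock: 9.55
tcp_pos: [548.6, 29.6, 202.2]
tcp_rot: [-0.008, 1.0, 0.0, -0.001]
ft_force: [0.3, -0.5, -1.5]
grip_width: 0.255
clock: 9.8
tcp_pos: [550.2, 29.6, 200.2]
tcp_rot: [-0.008, 1.0, 0.0, -0.001]
ft_force: [-2.1, 0.4, 5.4]
grip_width: 0.251
```

```bash
python3 -m inch '[[-0.0005,0,0.001,0],[-0.001,0,0.002,0],[-0.001,0,0.002,0]]'; python3 - <<'E'
from h import *
from workcell import *
s=get_state();f=cv2.cvtColor(grab_frame('wrist'),cv2.COLOR_RGB2BGR);g=cv2.cvtColor(grab_frame('scene'),cv2.COLOR_RGB2BGR)
cv2.imwrite('pics/l_wz.png',cv2.resize(f[160:370,150:370],None,fx=2.8,fy=2.8,interpolation=cv2.INTER_CUBIC))
cv2.imwrite('pics/l_sz.png',cv2.resize(g[150:230,220:320],None,fx=7,fy=7,interpolation=cv2.INTER_CUBIC))
E
```

```text
clock: 10.05
tcp_pos: [550.5, 29.6, 200.0]
tcp_rot: [-0.008, 1.0, 0.0, -0.001]
ft_force: [-7.4, -0.2, 18.3]
grip_width: 0.249
```

View pics/l_wz.png

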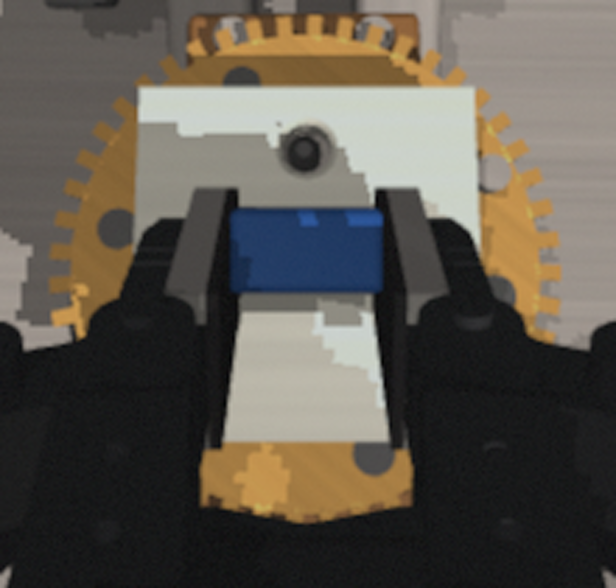

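View pics/l_sz.png

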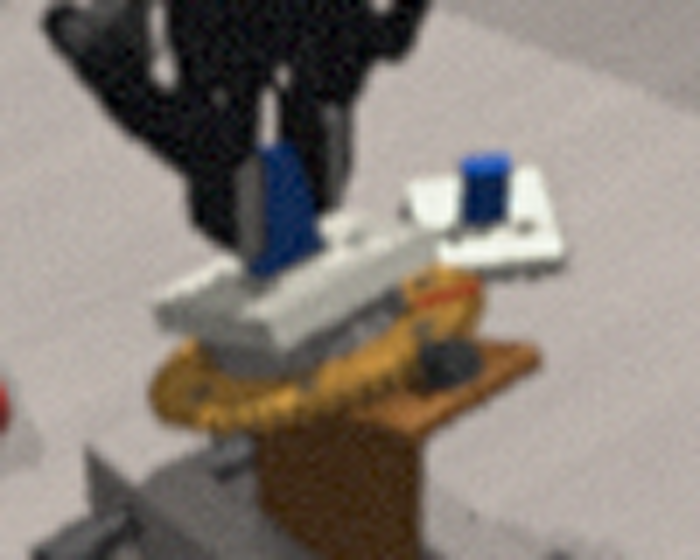

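```bash
python3 -m inch '[[0,0,-0.001,0],[0,0,-0.001,0],[0,0,-0.001,0],[0,0,-0.001,0]]' 0.6 20; python3 -m inch '[[0.002,0,-0.02,0],[0.005,0,-0.04,0],[0.01,0,-0.08,0],[0.015,0,-0.11,0],[0.015,0,-0.11,0]]' 0; python3 - <<'E'
from h import *
from workcell import *
import pickle
s=get_state();f=cv2.cvtColor(grab_frame('wrist'),cv2.COLOR_RGB2BGR);g=cv2.cvtColor(grab_frame('scene'),cv2.COLOR_RGB2BGR)
pickle.dump(s,open('c7.pkl','wb'));print(s['tcp_pos'],s['joints'])
cv2.imwrite('pics/m_w.png',f)
cv2.imwrite('pics/m_wz.png',cv2.resize(f[100:290,150:350],None,fx=3,fy=3,interpolation=cv2.INTER_CUBIC))
cv2.imwrite('pics/m_sz.png',cv2.resize(g[150:230,220:320],None,fx=7,fy=7,interpolation=cv2.INTER_CUBIC))
E
```

```text
clock: 10.48
tcp_pos: [550.6, 29.6, 200.8]
tcp_rot: [-0.008, 1.0, 0.0, -0.001]
ft_force: [-0.5, -0.2, -0.1]
grip_width: 0.403
clock: 10.9
tcp_pos: [538.3, 29.2, 316.6]
tcp_rot: [-0.008, 1.0, -0.0, 0.004]
ft_force: [0.8, -0.9, 0.0]
grip_width: 0.999
[538.26217245  29.17207215 316.60175664] [-7.41321852e-02  2.56257168e-01  1.62936759e+00  2.03619225e-04
  1.24867859e+00 -1.66055023e+00]
```

View pics/m_wz.png

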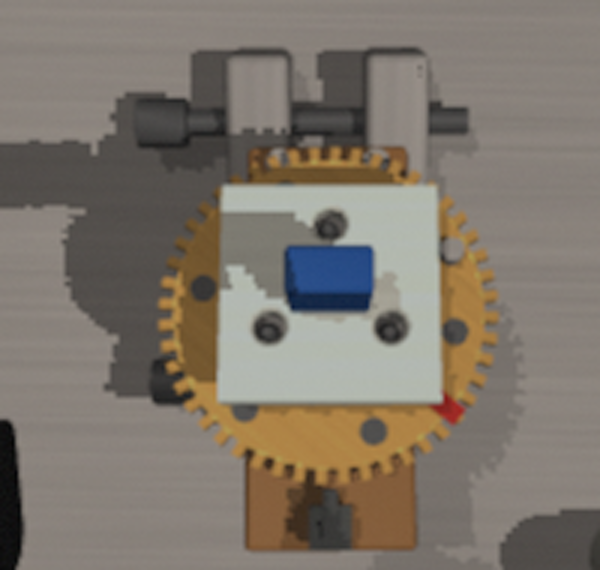

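View pics/m_sz.png

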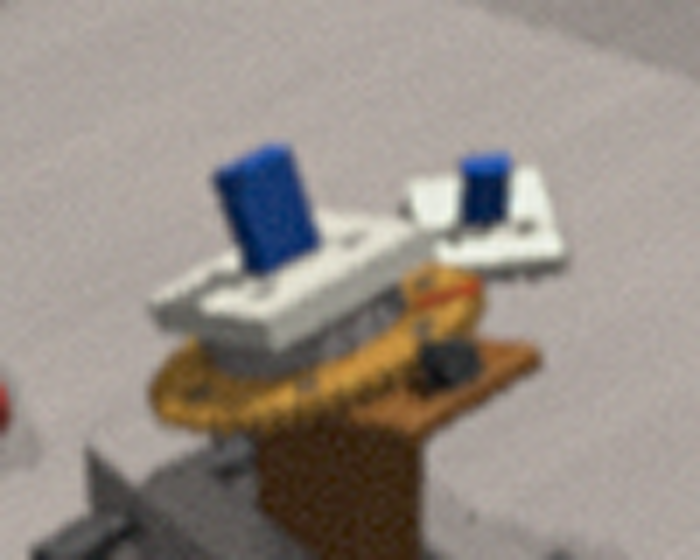

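```bash
cat > kf.py <<'E'
from fit1 import *
def keyfit(W,obs,keypts,q0):
    # q: c(3), phase phi of key x, az fixed
    az=np.radians(180.5)
    def f(p):
        c,z,u,v=frame(np.r_[p[:3],az,0])
        kx=np.cos(p[3])*u+np.sin(p[3])*v;ky=np.cross(z,kx)
        X=np.array([c+a*kx+b*ky+h*z for a,b,h in keypts])
        return (proj(W,X)-obs).ravel()
    return least_squares(f,q0)
E
python3 - <<'E' | tail -3
from kf import *
W=cam('w',cw,pickle.load(open('c7.pkl','rb')))
z=lambda p:np.array(p)/3+np.array([150,100])
obs=np.array([z(p) for p in[(220,185),(437,185),(442,403),(218,403),(331,225),(270,327),(391,327)]])
# key x = downslope(image up); image left = -y world=u ; key y=z x kx
s3=9.5;c3=16.45
o=keyfit(W,obs,[(30,30,10),(30,-30,10),(-30,-30,10),(-30,30,10),(19,0,10),(-s3,c3,10),(-s3,-c3,10)],[565,30,109,4.71])
print(o.x[:3],np.degrees(o.x[3]),o.cost);print(o.fun.round(1))
E
```

```text
normal tilt 32.23238575635902 az -173.18094835014628
[562.57697385  30.3195483  108.87517717] 270.4952512032668 0.4728200431709549
[ 0.5  0.3  0.1  0.2  0.3 -0.  -0.2  0.1 -0.4 -0.3 -0.3 -0.1 -0.1 -0.2]
```

```bash
cat > wp.py <<'E'
from h import *
from workcell import get_state
C0=np.array([563.7,30.3,108.7]);AZ=np.radians(180.5);t28=np.radians(28)
Z=np.array([np.sin(t28)*np.cos(AZ),np.sin(t28)*np.sin(AZ),np.cos(t28)]);U=np.cross([0,0,1],Z);U/=np.linalg.norm(U);V=np.cross(Z,U)
def tcp(b,D,s,h,ccw=True):
    b=np.radians(b);n=np.array([np.cos(b),np.sin(b)]);t=np.array([-np.sin(b),np.cos(b)])
    Q=-(D*n+s*t)
    if not ccw: Q=Q*[-1,1]
    return C0+Q[0]*U+Q[1]*V+h*Z+[0,0,73]
def rows(lst):
    """lst of (world tcp, yaw deg)"""
    s=get_state();R=Ro.from_quat(s['tcp_rot']).as_matrix();y0=np.degrees(np.arctan2(R[1,0],R[0,0]))
    print('now',s['tcp_pos'].round(1),'yaw',round(y0,1),'t',s['clock'])
    for X,y in lst:
        d=R.T@(X-s['tcp_pos'])/1000;tw=-np.radians((y-y0+180)%360-180)
        print([round(float(k),4) for k in d]+[round(float(tw),3)],X.round(0))
E
python3 - <<'E'
from wp import *
a=tcp(0,54,22,6.5);up=a+[0,0,75]
rows([(up,98),(a,98),(tcp(0,41,22,6.5),98)])
E
```

```text
now [536.5  29.3 311.9] yaw -179.1 t 11.0
[-0.005, 0.0548, 0.0598, 1.447] [541.  84. 252.]
[-0.005, 0.0547, 0.1348, 1.447] [541.  84. 177.]
[-0.0049, 0.0417, 0.1348, 1.447] [541.  71. 177.]
```

```bash
python3 -m inch '[[0,0.005,0.005,0.12],[0,0.01,0.01,0.24],[-0.001,0.015,0.015,0.36],[-0.002,0.02,0.02,0.48],[-0.003,0.025,0.025,0.6],[-0.004,0.03,0.03,0.72],[-0.005,0.035,0.035,0.84],[-0.005,0.04,0.04,0.96],[-0.005,0.045,0.045,1.08],[-0.005,0.05,0.05,1.2],[-0.005,0.055,0.055,1.32],[-0.005,0.055,0.06,1.44]]' 1 20; python3 - <<'E'
from wp import *
a=tcp(0,54,22,6.5)
rows([(a,98),(tcp(0,41,22,6.5),98)])
f=cv2.cvtColor(grab_frame('scene') if 0 else __import__('workcell').grab_frame('scene'),cv2.COLOR_RGB2BGR)
cv2.imwrite('pics/n_sz.png',cv2.resize(f[100:250,200:360],None,fx=4.5,fy=4,interpolation=cv2.INTER_CUBIC))
E
```

```text
clock: 12.0
tcp_pos: [539.7, 85.0, 249.5]
tcp_rot: [0.656, 0.755, -0.001, -0.001]
ft_force: [0.3, 0.4, -0.8]
grip_width: 0.002
now [539.7  85.  249.5] yaw 98.1 t 12.0
[-0.0012, 0.0011, 0.0724, 0.001] [541.  84. 177.]
[-0.014, -0.0006, 0.0724, 0.001] [541.  71. 177.]
```

View pics/n_sz.png

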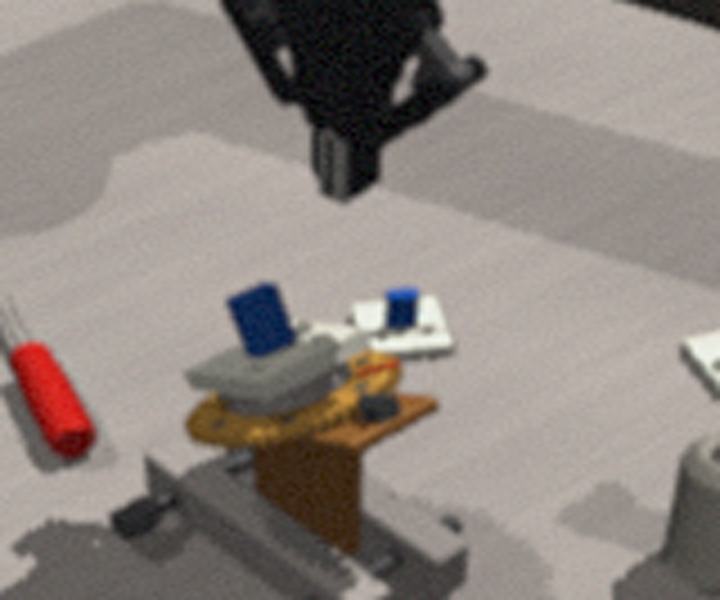

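```bash
python3 -m inch '[[-0.001,0.001,0.03,0],[-0.001,0.001,0.06,0],[-0.001,0.001,0.072,0],[-0.001,0.001,0.072,0],[-0.001,0.001,0.072,0]]'; python3 - <<'E'
from wp import *
from workcell import grab_frame
rows([(tcp(0,42,22,6.5),98),(tcp(10,40,22,6.5),106)])
f=cv2.cvtColor(grab_frame('scene'),cv2.COLOR_RGB2BGR)
cv2.imwrite('pics/o_sz.png',cv2.resize(f[140:240,210:330],None,fx=6,fy=6,interpolation=cv2.INTER_CUBIC))
f=cv2.cvtColor(grab_frame('wrist'),cv2.COLOR_RGB2BGR)
cv2.imwrite('pics/o_w.png',f)
E
```

```text
clock: 12.47
tcp_pos: [539.0, 83.7, 175.1]
tcp_rot: [0.658, 0.753, -0.003, -0.003]
ft_force: [1.3, 0.8, -0.1]
grip_width: -0.002
now [539.   83.7 175.1] yaw 97.8 t 12.4667
[-0.0118, 0.0003, -0.002, -0.004] [541.  72. 177.]
[-0.0174, -0.0063, 0.0011, -0.144] [535.  66. 174.]
```

View pics/o_sz.png

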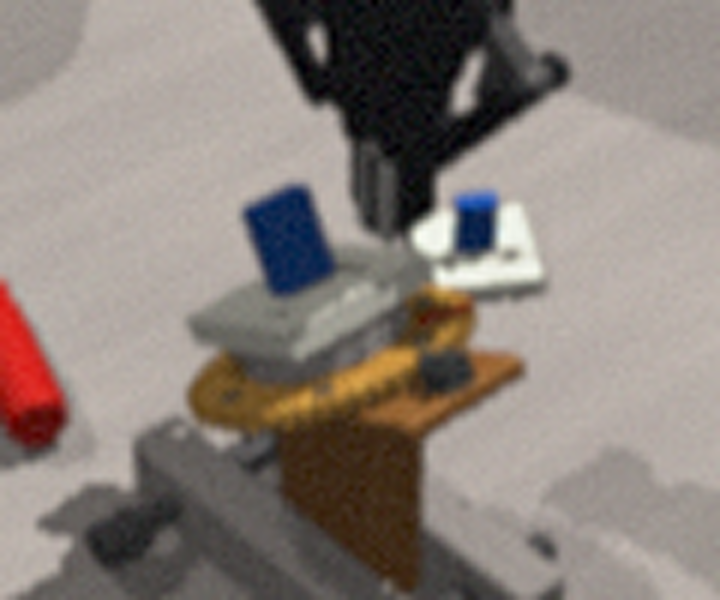

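View pics/o_w.png

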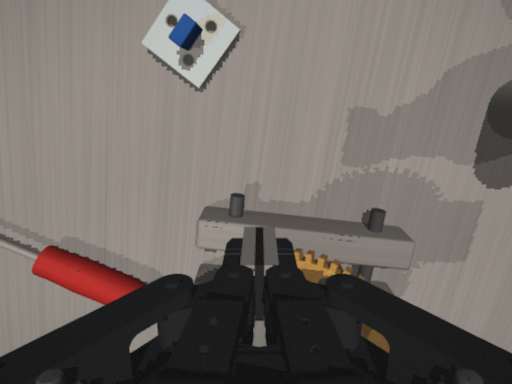

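```bash
python3 - <<'E'
from wp import *
L=[(tcp(0,48,22,6.5),98),(tcp(0,42,22,6.5),98)]
for b in range(5,45,5):L.append((tcp(b,41,22,6.5+b/40),98+b))
rows(L)
E
```

```text
now [540.5  83.8 177.1] yaw 97.7 t 12.5667
[-0.0057, -0.0005, -0.0001, -0.005] [541.  78. 177.]
[-0.0117, -0.0012, -0.0001, -0.005] [541.  72. 177.]
[-0.0143, -0.0047, 0.0015, -0.092] [538.  69. 176.]
[-0.0163, -0.008, 0.0029, -0.18] [535.  67. 174.]
[-0.0186, -0.011, 0.0043, -0.267] [532.  64. 173.]
[-0.0211, -0.0139, 0.0055, -0.354] [530.  61. 172.]
[-0.024, -0.0166, 0.0066, -0.441] [527.  58. 170.]
[-0.027, -0.0191, 0.0076, -0.529] [525.  54. 170.]
[-0.0303, -0.0214, 0.0084, -0.616] [523.  51. 169.]
[-0.0338, -0.0234, 0.0091, -0.703] [522.  47. 168.]
```

```bash
python3 -m inch '[[-0.006,0,0,0],[-0.012,-0.001,0,0],[-0.0143,-0.005,0.0015,-0.09],[-0.0163,-0.008,0.003,-0.18],[-0.0186,-0.011,0.0043,-0.267],[-0.021,-0.014,0.0055,-0.354],[-0.024,-0.0166,0.0066,-0.44],[-0.024,-0.0166,0.0066,-0.44]]'; python3 - <<'E'
from wp import *
from workcell import grab_frame
f=cv2.cvtColor(grab_frame('scene'),cv2.COLOR_RGB2BGR)
cv2.imwrite('pics/p_sz.png',cv2.resize(f[140:240,210:330],None,fx=6,fy=6,interpolation=cv2.INTER_CUBIC))
L=[]
for b in range(25,75,5):L.append((tcp(b,41,22,6.5+b/40),98+b))
rows(L)
E
```

```text
clock: 13.23
tcp_pos: [527.1, 56.9, 171.2]
tcp_rot: [0.477, 0.879, -0.001, -0.001]
ft_force: [-0.1, -0.8, 0.3]
grip_width: -0.005
now [527.4  57.1 171.2] yaw 122.8 t 13.2833
[0.0007, 0.0002, 0.0007, -0.003] [527.  58. 170.]
[-0.001, -0.0034, 0.0017, -0.091] [525.  54. 170.]
[-0.003, -0.0068, 0.0025, -0.178] [523.  51. 169.]
[-0.0053, -0.01, 0.0032, -0.265] [522.  47. 168.]
[-0.0079, -0.0131, 0.0037, -0.352] [521.  43. 168.]
[-0.0107, -0.016, 0.0041, -0.44] [520.  39. 167.]
[-0.0138, -0.0187, 0.0043, -0.527] [519.  35. 167.]
[-0.017, -0.0212, 0.0043, -0.614] [519.  31. 167.]
[-0.0204, -0.0233, 0.0042, -0.702] [519.  27. 167.]
[-0.024, -0.0252, 0.0039, -0.789] [519.  23. 167.]
```

View pics/p_sz.png

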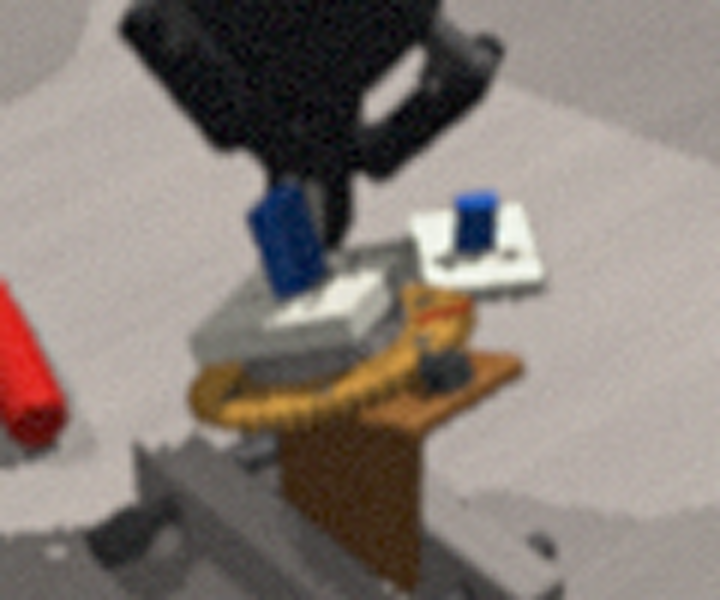

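```bash
python3 -m inch '[[-0.001,-0.0034,0.001,-0.09],[-0.003,-0.0068,0.0018,-0.178],[-0.0053,-0.01,0.0025,-0.265],[-0.008,-0.013,0.003,-0.352],[-0.0107,-0.016,0.0035,-0.44],[-0.0138,-0.0187,0.0037,-0.527],[-0.017,-0.0212,0.0037,-0.614],[-0.0204,-0.0233,0.0037,-0.7],[-0.0204,-0.0233,0.0037,-0.7]]'; python3 - <<'E'
from wp import *
from workcell import grab_frame
f=cv2.cvtColor(grab_frame('scene'),cv2.COLOR_RGB2BGR)
cv2.imwrite('pics/q_sz.png',cv2.resize(f[140:240,210:330],None,fx=6,fy=6,interpolation=cv2.INTER_CUBIC))
L=[]
for b in range(60,85,5):L.append((tcp(b,41,22,6.5+b/40),98+b))
rows(L)
E
```

```text
clock: 14.03
tcp_pos: [518.8, 26.8, 167.9]
tcp_rot: [0.149, 0.989, -0.0, -0.001]
ft_force: [-2.0, 0.8, -0.1]
grip_width: 0.001
now [518.8  27.  167.8] yaw 162.7 t 14.0833
[0.0013, 0.0042, 0.0009, 0.082] [519.  31. 167.]
[0.0, 0.0003, 0.0007, -0.006] [519.  27. 167.]
[-0.0015, -0.0035, 0.0004, -0.093] [519.  23. 167.]
[-0.0033, -0.0071, -0.0, -0.18] [520.  19. 168.]
[-0.0053, -0.0105, -0.0007, -0.268] [521.  15. 168.]
```

View pics/q_sz.png

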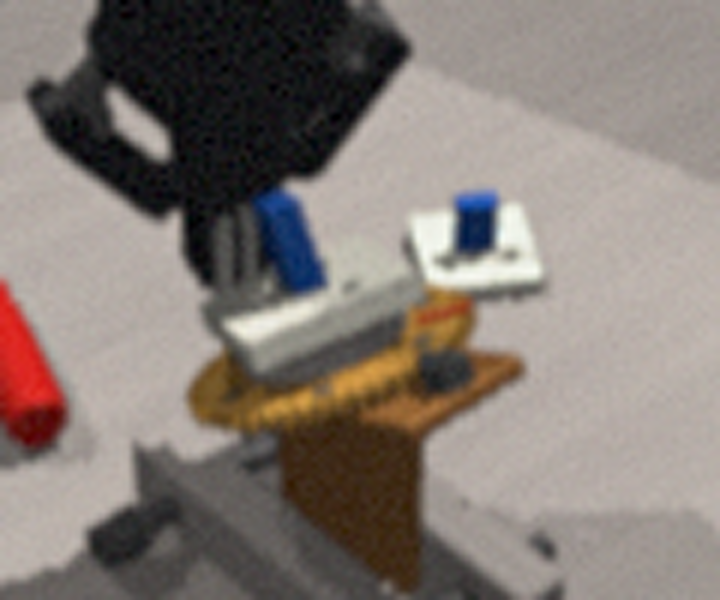

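```bash
python3 -m inch '[[0.01,0,0,0],[0.018,0,-0.005,0],[0.018,0,-0.045,0],[0.008,0,-0.085,0],[-0.01,0.0,-0.125,0],[-0.02,0,-0.148,0],[-0.02,0,-0.148,0],[-0.02,0,-0.148,0]]'; python3 - <<'E'
from h import *
from workcell import *
import pickle
s=get_state();f=cv2.cvtColor(grab_frame('wrist'),cv2.COLOR_RGB2BGR)
pickle.dump(s,open('c8.pkl','wb'));print(s['tcp_pos'],s['joints'],s['clock'])
cv2.imwrite('pics/r_w.png',f)
cv2.imwrite('pics/r_wz.png',cv2.resize(f[90:290,150:370],None,fx=3,fy=3,interpolation=cv2.INTER_CUBIC))
E
```

```text
clock: 14.75
tcp_pos: [539.0, 21.3, 317.8]
tcp_rot: [0.151, 0.988, -0.0, 0.001]
ft_force: [-0.0, -0.3, -0.3]
grip_width: 0.001
[538.98091865  21.31325527 317.84640422] [-8.83992705e-02  2.57979539e-01  1.62362511e+00 -3.02844153e-04
  1.25807029e+00 -1.35519628e+00] 14.75
```

View pics/r_wz.png

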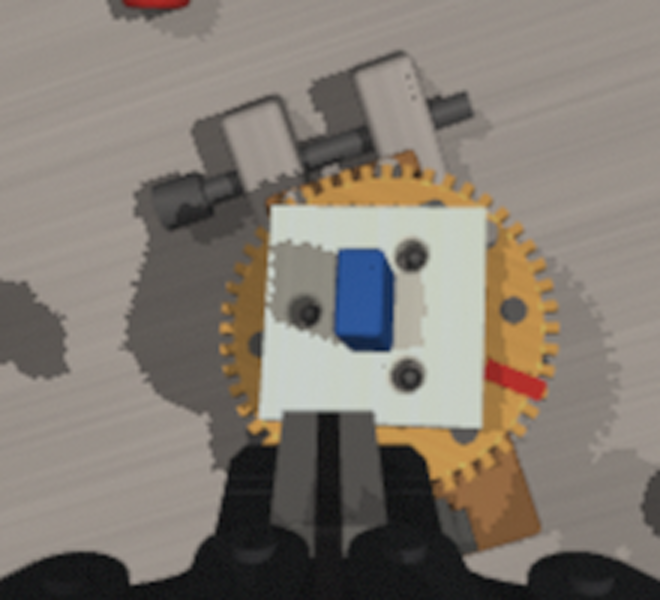

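```bash
python3 - <<'E' | tail -6
from kf import *
W=cam('w',cw,pickle.load(open('c8.pkl','rb')))
z=lambda p:np.array(p)/3+np.array([150,90])
obs=np.array([z(p) for p in[(270,206),(487,207),(482,430),(260,418),(306,312),(407,376),(412,256)]])
s3=9.5;c3=16.45
o=keyfit(W,obs,[(30,-30,10),(-30,-30,10),(-30,30,10),(30,30,10),(19,0,10),(-s3,c3,10),(-s3,-c3,10)],[565,30,109,5.9])
print(o.x[:3],np.degrees(o.x[3]),o.cost);print(o.fun.round(1))
c,zz,u,v=frame(np.r_[o.x[:3],np.radians(180.5),0])
for p in[(545,390),(487,372)]:
    oo,d=ray(W,z(p));pl=c-13*zz;X=oo+d*((pl-oo)@zz)/(d@zz);r=X-c;print('mark',X.round(1),'rad',np.hypot(r@u,r@v).round(1),'ang',np.degrees(np.arctan2(r@v,r@u)).round(1))
E
```

```text
dists [np.float64(33.7), np.float64(33.3), np.float64(33.2)] want 32.9
normal tilt 32.227884333712765 az -173.1219723275068
[563.20671825  29.00458599 109.20650474] 341.210159907286 0.8838254606576493
[ 0.7 -0.   0.2  0.3  0.3 -0.3 -0.2  0.6 -0.3 -0.1 -0.2 -0.3 -0.4 -0.3]
mark [596.6  68.6 112.4] rad 50.2 ang 141.4
mark [588.3  54.5 107.9] rad 33.3 ang 139.3
```

```bash
sed -i 's/C0=np.array(\[563.7,30.3,108.7\])/C0=np.array([563.7,29.9,108.8])/' wp.py; python3 - <<'E'
from wp import *
a=tcp(14,54,22,6.8,False)
rows([(a+[0,0,75],68),(a,68)])
E
```

```text
now [537.5  21.5 316. ] yaw 162.6 t 14.8
[-0.0052, -0.0392, 0.0693, 1.651] [531. -17. 247.]
[-0.0053, -0.0392, 0.1443, 1.651] [531. -17. 172.]
```

```bash
python3 -m inch '[[0,-0.004,0.005,0.12],[-0.001,-0.008,0.01,0.24],[-0.002,-0.012,0.015,0.36],[-0.003,-0.016,0.02,0.48],[-0.004,-0.02,0.025,0.6],[-0.005,-0.024,0.03,0.72],[-0.005,-0.028,0.035,0.84],[-0.005,-0.032,0.04,0.96],[-0.005,-0.036,0.045,1.08],[-0.005,-0.039,0.052,1.2],[-0.005,-0.039,0.06,1.32],[-0.005,-0.039,0.068,1.44]]'; python3 - <<'E'
from wp import *
a=tcp(14,54,22,6.8,False)
rows([(a+[0,0,40],68),(a,68)])
E
```

```text
clock: 15.8
tcp_pos: [528.0, -16.7, 245.7]
tcp_rot: [0.768, 0.641, -0.002, -0.002]
ft_force: [-0.3, -0.3, -0.6]
grip_width: -0.002
now [528.  -16.7 245.7] yaw 79.7 t 15.8
[-0.0003, 0.0029, 0.0341, 0.204] [531. -17. 212.]
[-0.0003, 0.0032, 0.0741, 0.204] [531. -17. 172.]
```

```bash
python3 -m inch '[[0,0.001,0.015,0.1],[0,0.003,0.04,0.204],[0,0.003,0.065,0.204],[0,0.003,0.074,0.204],[0,0.003,0.074,0.204]]'; python3 - <<'E'
from wp import *
from workcell import grab_frame
import pickle
s=get_state();pickle.dump(s,open('c9.pkl','wb'))
f=cv2.cvtColor(grab_frame('wrist'),cv2.COLOR_RGB2BGR);cv2.imwrite('pics/s_w.png',f)
L=[(tcp(15,48,22,6.9,False),67)]
for b in range(19,64,5):L.append((tcp(b,41,22,6.5+b/40,False),82-b))
rows(L)
E
```

```text
clock: 16.22
tcp_pos: [526.7, -16.4, 168.3]
tcp_rot: [0.829, 0.559, -0.006, -0.005]
ft_force: [-0.0, -0.3, 0.0]
grip_width: -0.002
now [528.2 -16.7 170. ] yaw 68.0 t 16.2667
[0.0063, 0.0006, -0.0021, 0.018] [531. -11. 172.]
[0.0145, -0.0033, -0.0019, 0.088] [531.  -2. 172.]
[0.0164, -0.0067, -0.0007, 0.175] [528.   1. 171.]
[0.0187, -0.0099, 0.0003, 0.262] [526.   4. 170.]
[0.0212, -0.013, 0.0012, 0.35] [524.   8. 169.]
[0.024, -0.0158, 0.0019, 0.437] [522.  12. 168.]
[0.027, -0.0185, 0.0025, 0.524] [521.  15. 168.]
[0.0303, -0.0209, 0.0029, 0.612] [520.  19. 167.]
[0.0337, -0.0231, 0.0031, 0.699] [519.  23. 167.]
[0.0373, -0.025, 0.0032, 0.786] [519.  27. 167.]
```

View pics/s_w.png

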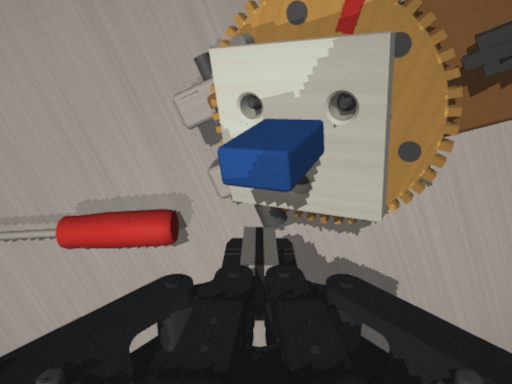

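```bash
python3 -m inch '[[0.006,0,-0.002,0.02],[0.0115,-0.002,-0.002,0.06],[0.0145,-0.0035,-0.002,0.09],[0.0165,-0.0067,-0.001,0.175],[0.0187,-0.01,0,0.262],[0.021,-0.013,0.001,0.35],[0.024,-0.016,0.0015,0.437],[0.024,-0.016,0.0015,0.437]]'; python3 - <<'E'
from wp import *
from workcell import grab_frame
import pickle
s=get_state();pickle.dump(s,open('c10.pkl','wb'))
f=cv2.cvtColor(grab_frame('wrist'),cv2.COLOR_RGB2BGR);cv2.imwrite('pics/t_w.png',f)
L=[]
for b in range(39,84,5):L.append((tcp(b,41,22,6.5+b/40,False),82-b))
rows(L)
E
```

```text
clock: 16.93
tcp_pos: [522.0, 11.8, 169.8]
tcp_rot: [0.931, 0.366, -0.005, -0.003]
ft_force: [-1.0, -2.3, 0.7]
grip_width: 0.002
now [522.2  11.7 169.8] yaw 43.1 t 16.9833
[0.0001, 0.0003, 0.0015, 0.003] [522.  12. 168.]
[0.0018, -0.0034, 0.0021, 0.09] [521.  15. 168.]
[0.0037, -0.0069, 0.0025, 0.177] [520.  19. 167.]
[0.0059, -0.0103, 0.0027, 0.264] [519.  23. 167.]
[0.0083, -0.0136, 0.0028, 0.352] [519.  27. 167.]
[0.011, -0.0166, 0.0027, 0.439] [519.  31. 167.]
[0.0139, -0.0194, 0.0024, 0.526] [519.  35. 167.]
[0.017, -0.022, 0.002, 0.613] [520.  39. 168.]
[0.0203, -0.0243, 0.0014, 0.701] [520.  43. 168.]
```

View pics/t_w.png

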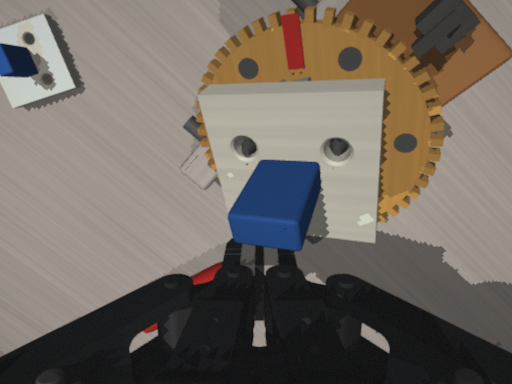

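```bash
cat > ang.py <<'E'
from wp import *
from workcell import calibration
import pickle
def ang(pk,pts):
    W=cam('w',calibration('wrist'),pickle.load(open(pk,'rb')))
    for nm,p,h in pts:
        o,d=ray(W,p);pl=C0+h*Z;X=o+d*((pl-o)@Z)/(d@Z);r=X-C0
        print(nm,'rad',np.hypot(r@U,r@V).round(1),'ang',np.degrees(np.arctan2(r@V,r@U)).round(1))
E
python3 - <<'E'
from ang import *
ang('c9.pkl',[('min',(347,32),-13),('ptr',(466,65),-10.5),('hole',(251,105),10),('hole',(344,104),10)])
ang('c10.pkl',[('mout',(291,15),-13),('min',(297,68),-13),('ptr',(413,50),-10.5),('hole',(245,148),10),('hole',(337,151),10)])
E
```

```text
min rad 31.2 ang 139.4
ptr rad 51.6 ang 89.8
hole rad 19.0 ang -136.3
hole rad 18.7 ang 100.3
mout rad 48.0 ang 139.7
min rad 30.4 ang 139.9
ptr rad 50.8 ang 91.1
hole rad 19.2 ang -162.3
hole rad 18.9 ang 78.7
```

```bash
python3 -m inch '[[0.002,-0.0034,0.001,0.09],[0.004,-0.007,0.0015,0.177],[0.006,-0.0103,0.002,0.264],[0.0085,-0.0136,0.002,0.352],[0.0085,-0.0136,0.002,0.352]]'; python3 - <<'E'
from wp import *
from workcell import grab_frame
import pickle
s=get_state();pickle.dump(s,open('c11.pkl','wb'))
f=cv2.cvtColor(grab_frame('wrist'),cv2.COLOR_RGB2BGR);cv2.imwrite('pics/u_w.png',f)
L=[]
for b in range(59,109,5):L.append((tcp(b,41,22,6.5+b/40,False),82-b))
rows(L)
E
```

```text
clock: 17.4
tcp_pos: [518.3, 27.4, 168.4]
tcp_rot: [0.98, 0.199, -0.006, -0.002]
ft_force: [-3.1, -2.2, 3.1]
grip_width: 0.004
now [518.3  27.2 168.3] yaw 23.2 t 17.45
[0.0006, 0.0002, 0.0013, 0.004] [519.  27. 167.]
[0.0021, -0.0035, 0.0012, 0.091] [519.  31. 167.]
[0.0039, -0.0072, 0.0009, 0.178] [519.  35. 167.]
[0.0059, -0.0107, 0.0005, 0.266] [520.  39. 168.]
[0.0082, -0.014, -0.0001, 0.353] [520.  43. 168.]
[0.0107, -0.017, -0.0009, 0.44] [521.  47. 169.]
[0.0135, -0.0199, -0.0018, 0.528] [523.  51. 170.]
[0.0164, -0.0225, -0.0029, 0.615] [525.  54. 171.]
[0.0195, -0.0248, -0.0041, 0.702] [527.  58. 172.]
[0.0228, -0.0268, -0.0055, 0.789] [529.  61. 174.]
```

View pics/u_w.png

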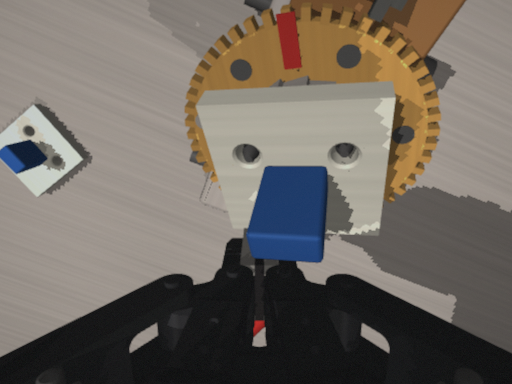

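```bash
python3 - <<'E'
from ang import *
ang('c11.pkl',[('mout',(286,14),-13),('min',(292,68),-13),('ptr',(369,10),-10.5),('hole',(248,155),10),('hole',(345,155),10)])
E
```

```text
mout rad 47.9 ang 121.4
min rad 30.2 ang 122.3
ptr rad 52.4 ang 92.9
hole rad 19.1 ang 178.8
hole rad 18.8 ang 57.8
```

```bash
python3 -m inch '[[0.002,-0.0035,0.0,0.09],[0.004,-0.007,0,0.178],[0.006,-0.0107,-0.0003,0.266],[0.0082,-0.014,-0.001,0.353],[0.0082,-0.014,-0.001,0.353]]'; python3 - <<'E'
from wp import *
from workcell import grab_frame
import pickle
s=get_state();pickle.dump(s,open('c12.pkl','wb'))
f=cv2.cvtColor(grab_frame('wrist'),cv2.COLOR_RGB2BGR);cv2.imwrite('pics/v_w.png',f)
L=[]
for b in range(79,109,3):L.append((tcp(b,41,22,6.5+b/40,False),82-b))
rows(L)
E
```

```text
clock: 17.87
tcp_pos: [519.6, 43.5, 169.4]
tcp_rot: [1.0, 0.027, -0.007, -0.001]
ft_force: [-4.0, -1.9, 2.2]
grip_width: 0.002
now [519.6  43.3 169.4] yaw 3.3 t 17.9167
[0.0008, 0.0001, 0.0009, 0.005] [520.  43. 168.]
[0.0016, -0.0022, 0.0005, 0.058] [521.  46. 169.]
[0.0024, -0.0044, 0.0, 0.11] [522.  48. 169.]
[0.0034, -0.0066, -0.0005, 0.162] [523.  50. 170.]
[0.0044, -0.0087, -0.0012, 0.215] [524.  52. 170.]
[0.0056, -0.0107, -0.0018, 0.267] [525.  54. 171.]
[0.0068, -0.0127, -0.0025, 0.319] [526.  56. 172.]
[0.0082, -0.0146, -0.0033, 0.372] [527.  58. 173.]
[0.0096, -0.0164, -0.0041, 0.424] [528.  60. 173.]
[0.0111, -0.0181, -0.005, 0.477] [530.  62. 174.]
```

View pics/v_w.png

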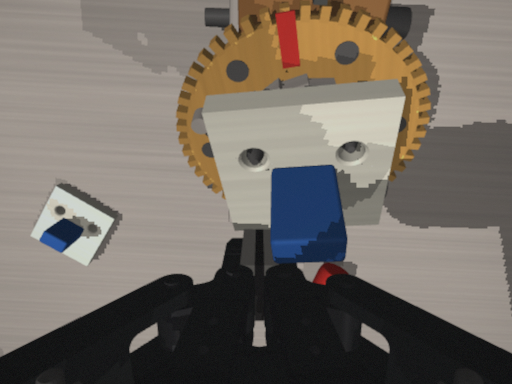

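```bash
python3 - <<'E'
from ang import *
ang('c12.pkl',[('mout',(287,13),-13),('min',(290,66),-13),('ptr',(320,2),-10.5),('hole',(253,159),10),('hole',(351,152),10)])
E
```

```text
mout rad 47.8 ang 101.5
min rad 30.4 ang 102.9
ptr rad 51.2 ang 90.1
hole rad 19.3 ang 161.0
hole rad 18.5 ang 37.3
```

```bash
python3 -m inch '[[0.0016,-0.0022,0,0.058],[0.0024,-0.0044,0,0.11],[0.0036,-0.007,-0.0005,0.17],[0.0036,-0.007,-0.0005,0.17]]'; python3 - <<'E'
from wp import *
from workcell import grab_frame
import pickle
s=get_state();pickle.dump(s,open('c13.pkl','wb'))
f=cv2.cvtColor(grab_frame('wrist'),cv2.COLOR_RGB2BGR);cv2.imwrite('pics/w_w.png',f)
cv2.imwrite('pics/w_wz.png',cv2.resize(f[0:190,170:430],None,fx=3,fy=3,interpolation=cv2.INTER_CUBIC))
g=cv2.cvtColor(grab_frame('scene'),cv2.COLOR_RGB2BGR)
cv2.imwrite('pics/w_sz.png',cv2.resize(g[140:240,210:330],None,fx=6,fy=6,interpolation=cv2.INTER_CUBIC))
L=[]
for b in range(87,99,2):L.append((tcp(b,41,22,6.5+b/40,False),82-b))
rows(L)
E
```

```text
clock: 18.25
tcp_pos: [521.9, 50.6, 169.8]
tcp_rot: [0.998, -0.055, -0.008, -0.0]
ft_force: [-5.2, -1.4, 2.7]
grip_width: 0.004
now [521.9  50.5 169.8] yaw -6.1 t 18.35
[0.0005, 0.0011, 0.0001, -0.019] [522.  49. 170.]
[0.001, -0.0005, -0.0003, 0.015] [523.  51. 170.]
[0.0014, -0.002, -0.0007, 0.05] [524.  52. 170.]
[0.002, -0.0034, -0.0011, 0.085] [524.  54. 171.]
[0.0025, -0.0049, -0.0016, 0.12] [525.  55. 171.]
[0.0032, -0.0063, -0.0021, 0.155] [526.  56. 172.]
```

View pics/w_wz.png

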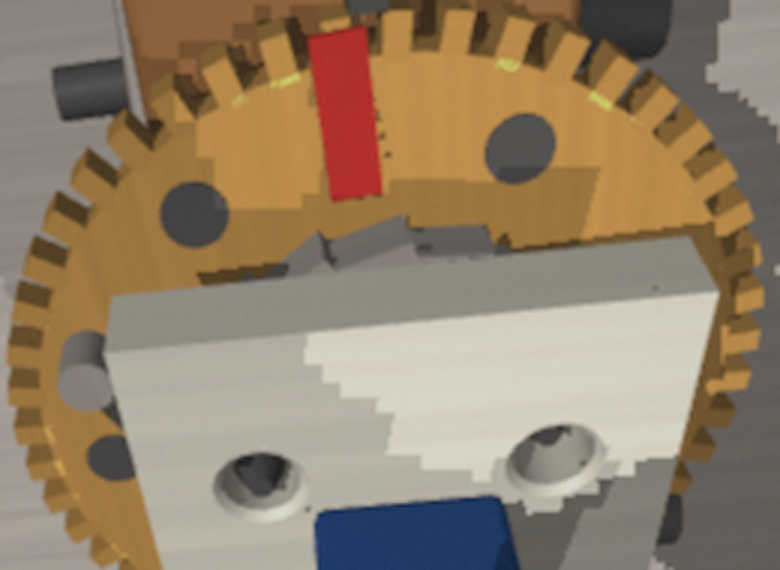

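View pics/w_sz.png

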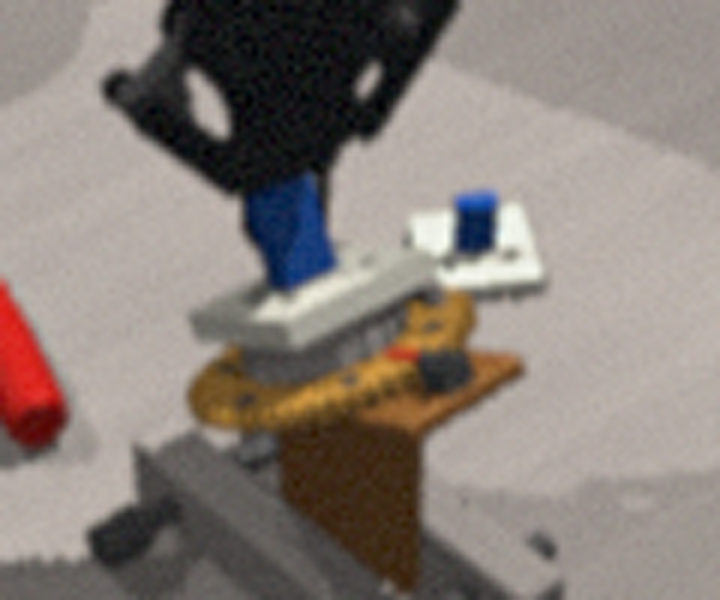

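```bash
python3 - <<'E'
from ang import *
z=lambda p:(p[0]/3+170,p[1]/3)
ang('c13.pkl',[('mout',z((338,33)),-13),('min',z((356,197)),-13),('ptr',z((370,8)),-10.5)])
E
```

```text
mout rad 48.1 ang 93.6
min rad 30.0 ang 93.8
ptr rad 50.7 ang 89.9
```

```bash
python3 -m inch '[[0.0014,-0.002,-0.0006,0.04],[0.0021,-0.0035,-0.001,0.07],[0.0021,-0.0035,-0.001,0.07]]'; python3 - <<'E'
from wp import *
from workcell import grab_frame
import pickle
s=get_state();pickle.dump(s,open('c14.pkl','wb'))
f=cv2.cvtColor(grab_frame('wrist'),cv2.COLOR_RGB2BGR)
cv2.imwrite('pics/x_wz.png',cv2.resize(f[0:190,170:430],None,fx=3,fy=3,interpolation=cv2.INTER_CUBIC))
L=[]
for b in range(91,99,2):L.append((tcp(b,41,22,6.5+b/40,False),82-b))
rows(L)
E
```

```text
clock: 18.6
tcp_pos: [523.5, 53.6, 170.8]
tcp_rot: [0.996, -0.086, -0.009, 0.0]
ft_force: [-4.9, -0.9, 3.2]
grip_width: 0.001
now [523.5  53.6 170.7] yaw -9.8 t 18.65
[0.0002, 0.0013, 0.0002, -0.014] [524.  52. 170.]
[0.0007, -0.0002, -0.0002, 0.021] [524.  54. 171.]
[0.0011, -0.0017, -0.0007, 0.055] [525.  55. 171.]
[0.0017, -0.0031, -0.0011, 0.09] [526.  56. 172.]
```

View pics/x_wz.png

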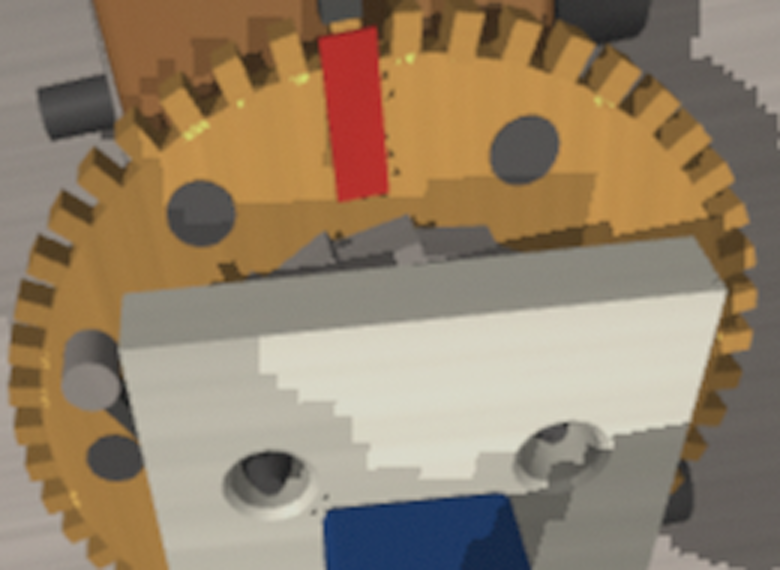

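```bash
python3 - <<'E'
from ang import *
z=lambda p:(p[0]/3+170,p[1]/3)
ang('c14.pkl',[('mout',z((349,34)),-13),('min',z((362,196)),-13),('ptr',z((340,14)),-10.5),('ptr2',z((342,22)),-10.5)])
E
```

```text
mout rad 48.0 ang 89.2
min rad 30.1 ang 89.3
ptr rad 50.9 ang 90.3
ptr2 rad 50.1 ang 90.2
```

```bash
python3 -m inch '[[-0.004,0,0,0],[-0.012,0,0,0],[-0.022,0,-0.005,0],[-0.025,0,-0.04,0],[-0.025,0,-0.08,0],[-0.025,0,-0.12,0],[-0.04,0,-0.15,0],[-0.05,0,-0.15,0],[-0.05,0,-0.15,0]]'; python3 - <<'E'
from h import *
from workcell import *
import pickle
s=get_state();f=cv2.cvtColor(grab_frame('wrist'),cv2.COLOR_RGB2BGR);pickle.dump(s,open('c15.pkl','wb'));print(s['tcp_pos'],s['clock'])
cv2.imwrite('pics/y_w.png',f)
g=cv2.cvtColor(grab_frame('scene'),cv2.COLOR_RGB2BGR)
cv2.imwrite('pics/y_sz.png',cv2.resize(g[140:240,210:330],None,fx=6,fy=6,interpolation=cv2.INTER_CUBIC))
g=cv2.cvtColor(grab_frame('top'),cv2.COLOR_RGB2BGR)
cv2.imwrite('pics/y_t.png',g)
E
```

```text
clock: 19.4
tcp_pos: [475.7, 62.5, 323.9]
tcp_rot: [0.996, -0.085, -0.007, -0.0]
ft_force: [-0.1, -0.0, -0.9]
grip_width: -0.002
[475.69135236  62.46740574 323.88689913] 19.4
```

View pics/y_w.png

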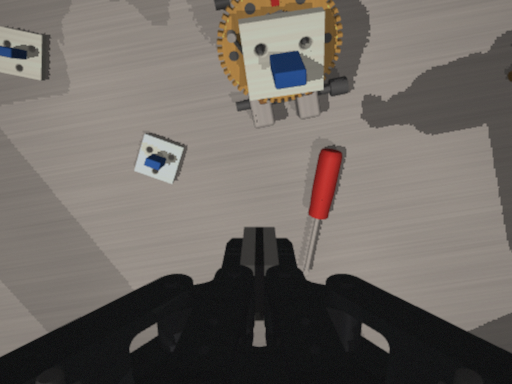

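View pics/y_sz.png

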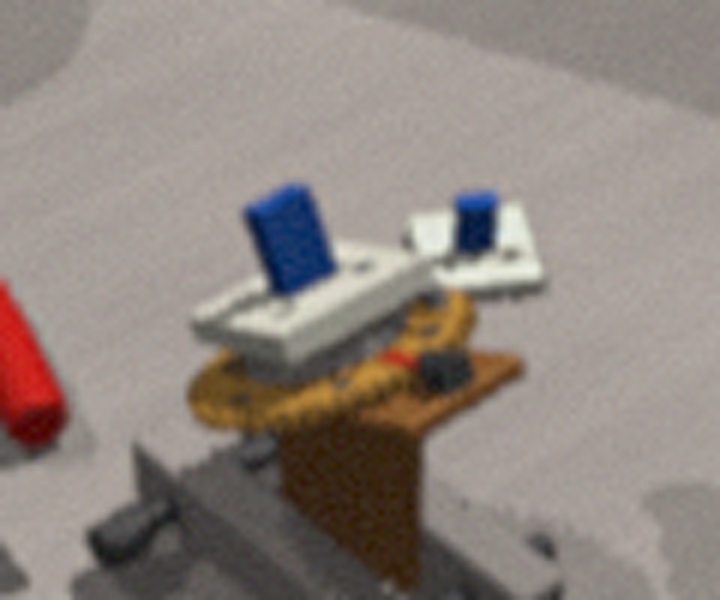

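View pics/y_t.png

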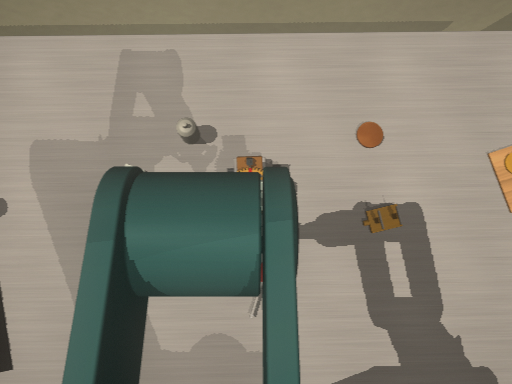

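```bash
python3 -m inch '[[0.03,-0.01,0,0],[0.06,-0.02,0,0],[0.09,-0.02,0,0],[0.09,-0.02,0,0],[0.09,-0.02,0,0]]'; python3 - <<'E'
from h import *
from workcell import *
import pickle
s=get_state();f=cv2.cvtColor(grab_frame('wrist'),cv2.COLOR_RGB2BGR);pickle.dump(s,open('c16.pkl','wb'));print(s['tcp_pos'],s['clock'])
cv2.imwrite('pics/z_wz.png',cv2.resize(f[60:260,150:400],None,fx=3,fy=3,interpolation=cv2.INTER_CUBIC))
E
```

```text
clock: 19.97
tcp_pos: [569.4, 66.1, 316.7]
tcp_rot: [0.996, -0.085, -0.011, 0.0]
ft_force: [-0.2, 0.1, 0.1]
grip_width: -0.002
[569.39621393  66.12686644 316.73887845] 19.9667
```

View pics/z_wz.png

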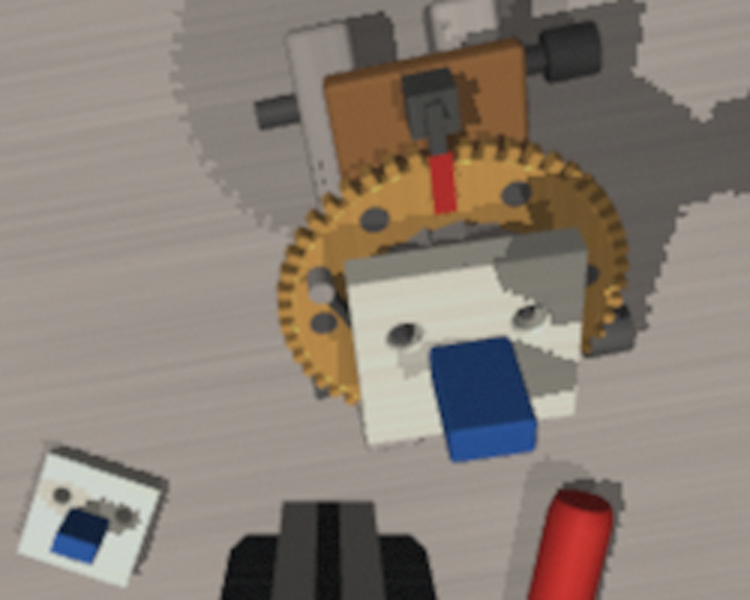

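```bash
python3 - <<'E'
from ang import *
z=lambda p:(p[0]/3+150,p[1]/3+60)
ang('c16.pkl',[('mout',z((441,156)),-13),('min',z((446,212)),-13),('ptr',z((438,152)),-10.5)])
from workcell import finish_job
print(finish_job())
E
```

```text
mout rad 47.2 ang 89.1
min rad 29.8 ang 88.7
ptr rad 50.2 ang 90.2
the job is handed in; nothing more can be done
None
```

The job is done and handed in at about 20 s of robot time; no verdict was reported.

- **Fitting:** I picked up the 60 mm key by its grip and tilted it in the jaws against the stud tips, because the moves could not tilt the tool. I then seated it on the three studs; a wrist view showed a stud in every hole and the plate flat.
- **Anticlockwise check:** Pushing only the key's plate edge, I turned the key anticlockwise by about 71°. That is at least about 61° of hub after taking off the play. The wheel's red mark stayed at about 140°, with the pointer at 90°.
- **Clockwise turn:** I pushed the plate edge clockwise until the ratchet caught and carried the wheel round, then backed the closed gripper off and raised it clear.

**Last checks:**
- After letting go, the red mark measured 88.7–89.1° against 90.2° for the pointer. That is a slight clockwise overshoot of about 1°, close to what I can resolve in the pictures.
- The key was still on its studs. Nothing was touching it.
- The screwdriver, lens, poising tool and weight looked unmoved in the pictures; I did not measure them.
- The largest contact force I saw was about 20 N.

**Disagreement:** My first height for the hub top from the wrist camera (104.7 mm) was about 4 mm too low. Touch and the later key fit gave about 109 mm, which I used instead.

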